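# Return the stray hex nuts to their baskets

### The arm

A 6-joint arm with a two-finger parallel gripper is mounted at the origin on the work surface. World frame = base frame: x ahead of the robot, y to its left, z up, the work surface at z = 0. Lengths are in mm, angles in rad, forces in N, time in s.
With the tool pointing down it reaches from about 275 to 1000 mm from the base axis. Payload 8.4 kg.
Tool frame: the origin (TCP) lies on the centre line of the jaws, within the pads' length; the fingertips stand 22 mm ahead of it and the grasp point (between the pads) lies 3 mm ahead of it; z points along the fingers, x is the direction in which the jaws open and shut, and the axes are right-handed (so a half turn about z gives the same grasp; the last joint's range is limited). The gripper opens to 85 mm and grips with 20 to 120 N. Pads are 22 mm wide; open, the fingers measure 114 mm over their backs; the gripper's body (76 mm by 85 mm) begins 54 mm behind the grasp point. The pads swing forward as they close: fully open they stand 13 mm farther back than shut.
Start: joints at [-1.12, 0.353, 1.633, -0, 1.155, -0.002], TCP at [273.427, -562.019, 253.281] pointing down, gripper open.
Joint ranges: [-2.63, 2.63], [-0.92, 2.1], [0.06, 2.66], [-1.3, 4.44], [0, 2.69], [-3.02, 3.02]. Speed limits (rad/s): [2.22, 2.22, 2.79, 3.14, 3.14, 3.14].

### API

Orientations are given as [roll, pitch, yaw] about the fixed x, y, z axes, in that order (R = Rz(yaw) Ry(pitch) Rx(roll)).
In Python, from rig import status, viewer, job gives the robot as it stands.
- The arm moves only by the tool send_rows, never from a script. Its argument "plan" is a list of rows, each a list of 3 entries, a list of its own where there are three numbers: the shift along the tool's x, y, z in m, then the turn, a rotation vector about the tool's x, y, z in rad, then the opening, from -1 (shut) to 1 (fully open). In form: [[[x, y, z], [rx, ry, rz], jaw], ...]. A call has exactly 5 rows; each row is the pose to reach, as a shift and turn from the pose measured when the call began, along the tool's axes at that moment; what a row does not reach only later rows make up. A row lasts 1/12 s, in which the tool goes at most 41.7 mm and 7.16 degrees, less where a joint would pass 70% of its speed; a pose out of reach is approached as far as the arm can. A call with a gripper value outside its range is refused whole. The fingers move at their own pace and stop on an object; "squeeze" is the grip in N (left out, the last holds). Time passes only in rows, so rows that repeat a pose let the fingers close, or fill a call up. It gives the time, the measured TCP pose, the force and the opening at its end, in the units of the state.
- status.sense(): the state, without advancing time (a new reading comes with each control period).
- viewer.grab_frame(name): name is "scene" or "top"; returns the picture (420x560x3 uint8, red, green, blue); there is no depth.
- viewer.camera_params(name): a dict with "intrinsics" (3x3 intrinsics, pixels), "xyz" and "orientation" of the camera in the world. Camera axes: x right, y down, z forward; pixel columns grow to the right and rows downward; lengths in mm; the calibration is good to about 2 mm. A picture is of the moment at which its call begins. camera_params takes no time and is no camera call.
- job.sign_off(): hands the job in, once; it reports no verdict.
Trained networks look in the newest picture that a camera, given by its name, has taken for a name from the list of things; names that differ only in an ending like _2 or _b are one class to them, and where a whole thing is asked for, a point or a joint stands for the part that bears it (a point fixed in the world has none). Each returns a list of dicts, best first, with "p" (0 to 1); they miss things now and then, are a little off and sometimes report something else, mostly with a low value. They report only what shows in the picture. A call takes as long as a camera call.
- viewer.cut_out(label, camera): "mask" (420x560 bool, what is visible of it) and "extent" ([left, top, width, height] in pixels, round what is visible of it).
The state is a dict: "clock": time; "qpos": joint angles; "qvel": joint speeds; "joint_efforts": joint torques, N m; "eef_pos": TCP position; "tcp_rot": TCP orientation; "contact_force": force on the tool from outside, world axes, zero at the start; "wrist_torque": the same for the moment, N m; "opening": opening from 0.0 (shut) to 1.0 (fully open).
Only numpy, scipy, OpenCV 4.12 (cv2) and the standard library are available. Lean on these libraries where they do the work, as an engineer would, in place of code of your own. Each camera call takes 0.05 s, during which the arm holds its last target.

### The job

Four hex nuts of different sizes have been left lying on the shop counter. Put each one back into the basket that is stocked with nuts of its own size, lying flat on the floor of that basket's empty front compartment. Leave the flat washer and the standing bolt where they are, and leave the bolt standing.

Things in the scene. Friction and masses are not known exactly. Their poses are not given: they have to be found in the camera images.
- m36_nut (a point): the largest loose zinc-plated steel hex nut, lying flat on the counter: 55 mm across flats, 63.5 mm across corners, 30 mm high, open bore. The point is its centre, half-way up; z is up; its flats' outward normals lie at 0, 60, 120, 180, 240 and 300 degrees about z from its own x axis.
- m27_nut (a point): the second largest loose zinc-plated steel hex nut, lying flat on the counter: 41 mm across flats, 47.3 mm across corners, 22 mm high, open bore. The point is its centre, half-way up; z is up; its flats' outward normals lie at 0, 60, 120, 180, 240 and 300 degrees about z from its own x axis.
- m20_nut (a point): the third largest loose zinc-plated steel hex nut, lying flat on the counter: 30 mm across flats, 34.6 mm across corners, 16 mm high, open bore. The point is its centre, half-way up; z is up; its flats' outward normals lie at 0, 60, 120, 180, 240 and 300 degrees about z from its own x axis.
- m14_nut (a point): the smallest loose zinc-plated steel hex nut, lying flat on the counter: 22 mm across flats, 25.4 mm across corners, 12.5 mm high, open bore. The point is its centre, half-way up; z is up; its flats' outward normals lie at 0, 60, 120, 180, 240 and 300 degrees about z from its own x axis.
- m36_place (a point): empty front compartment of the fixed green basket stocked behind with the largest nuts (55 mm). Point: centre of its floor (4 mm above the counter). Basket 160 deep (x, front to stocked rear) x 136 wide (y) x 45 mm high, walls 4. Compartment 84 (x) x 128 mm (y) inside; a rib 26 mm above the floor parts it from the stock, which rises at most 30 mm above the floor.
- m27_place (a point): empty front compartment of the fixed green basket stocked behind with the second largest nuts (41 mm). Point: centre of its floor (4 mm above the counter). Basket 160 deep (x, front to stocked rear) x 136 wide (y) x 45 mm high, walls 4. Compartment 84 (x) x 128 mm (y) inside; a rib 26 mm above the floor parts it from the stock, which rises at most 30 mm above the floor.
- m20_place (a point): empty front compartment of the fixed green basket stocked behind with the third largest nuts (30 mm). Point: centre of its floor (4 mm above the counter). Basket 160 deep (x, front to stocked rear) x 136 wide (y) x 45 mm high, walls 4. Compartment 84 (x) x 128 mm (y) inside; a rib 26 mm above the floor parts it from the stock, which rises at most 30 mm above the floor.
- m14_place (a point): empty front compartment of the fixed green basket stocked behind with the smallest nuts (22 mm). Point: centre of its floor (4 mm above the counter). Basket 160 deep (x, front to stocked rear) x 136 wide (y) x 45 mm high, walls 4. Compartment 84 (x) x 128 mm (y) inside; a rib 26 mm above the floor parts it from the stock, which rises at most 30 mm above the floor.
- washer_center (a point): a flat round steel washer lying on the counter, 66 mm outside, 37 mm hole, 5 mm thick; the point is its centre. Not to be moved.
- bolt_center (a point): a short steel hex bolt standing on its head on the counter, 52 mm tall, head 30 mm across flats (35 mm across corners) and 12.5 mm high, shank 20 mm thick; the point is half-way up on its axis. Not to be moved.

How it is judged:
By the outcome, as a careful person would: the job done as asked, in the order asked, and still so for the second after the job is handed in, with the robot touching nothing.
It also fails if it takes over 102 s, if anything falls off the work surface, if the arm or the gripper's body presses on something with over 40 N, if the wrist force passes 120 N, or if a joint passes its speed limit or range.

## Working session

There is one attempt and no reset: what is moved stays moved. The work goes in short steps, Python scripts to look and compute and a tool call to move; the robot and the scene stay as the last step left them, time stands still between calls to the robot, and variables do not carry over. Pictures are saved under pics/ and viewed, and the job is handed in when it is done.

Besides the shell and the picture viewer there is one more tool, called as name(argument=value, ...) on one line, values as JSON. send_rows: Moves the arm, as the interface text tells. Its arguments: {"type":"object","properties":{"plan":{"type":"array"},"squeeze":{"type":"number"}},"required":["plan"]}

```bash
mkdir -p pics
python3 - <<'E'
from rig import status, viewer
import cv2
print(status.sense())
for n in ("scene","top"):
    im=viewer.grab_frame(n); cv2.imwrite(f"pics/{n}0.png",im[:,:,::-1]); print(viewer.camera_params(n))
    import numpy as np; np.save(f"pics/{n}0.npy",im)
E
```

```text
{'clock': 0.0, 'qpos': array([-1.12040008e+00,  3.53679343e-01,  1.63417396e+00,  5.34994259e-07,
        1.15521410e+00, -2.43719410e-03]), 'qvel': array([-0.00018609,  0.00293354,  0.00115676, -0.00087364, -0.0008623 ,
        0.00113056]), 'joint_efforts': array([ 2.34664170e-03, -6.05236459e+01, -3.42060292e+01,  2.18375480e-04,
        9.22792620e-03,  6.55991357e-06]), 'eef_pos': array([ 273.21973215, -561.58999591,  252.52514951]), 'tcp_rot': array([-3.14158857e+00,  1.47473614e-03, -1.11796310e+00]), 'contact_force': array([0.94369113, 0.39368014, 0.07302603]), 'wrist_torque': array([ 0.0349354 , -0.01803173,  0.03874991]), 'opening': 1.00564236880946}
{'intrinsics': array([[533.61489354,   0.        , 277.01713802],
       [  0.        , 533.61489354, 210.84957192],
       [  0.        ,   0.        ,   1.        ]]), 'xyz': array([985.16028956, 205.98392481, 911.14342872]), 'orientation': array([-2.62628221, -0.00919258,  1.97000669])}
{'intrinsics': array([[394.10314104,   0.        , 283.42825581],
       [  0.        , 394.10314104, 209.67616508],
       [  0.        ,   0.        ,   1.        ]]), 'xyz': array([324.29323864,   8.22860404, 891.10723693]), 'orientation': array([-2.94120275, -0.0118951 , -1.57888717])}
```

View pics/scene0.png

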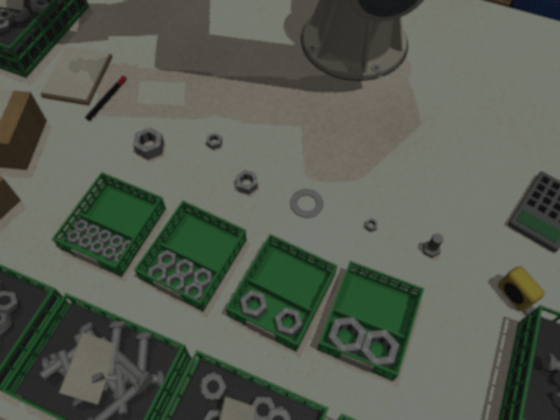

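View pics/top0.png

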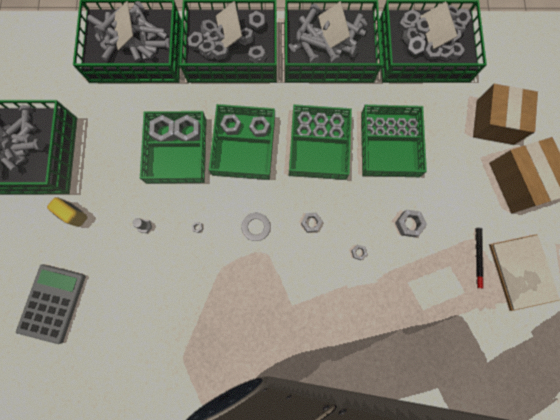

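The scene view shows the loose nuts at about (148,142) M36, (246,182) M27, (214,140) M20 and (371,225) M14. The washer is at (307,203) and the bolt at (432,245). In the top view the baskets run left to right M36, M27, M20, M14. Next I'll measure poses.

```bash
cat > h.py <<'E'
import numpy as np, cv2
from scipy.spatial.transform import Rotation as R
from rig import status, viewer
H={'m36_nut':30,'m27_nut':22,'m20_nut':16,'m14_nut':12.5}
AF={'m36_nut':55,'m27_nut':41,'m20_nut':30,'m14_nut':22}
def cam(n):
    p=viewer.camera_params(n); return p['intrinsics'],p['xyz'],R.from_euler('xyz',p['orientation']).as_matrix()
def proj(n,P):
    K,t,M=cam(n); q=(np.atleast_2d(P)-t)@M@K.T; return q[:,:2]/q[:,2:]
def back(n,uv,z):
    K,t,M=cam(n); d=M@np.linalg.solve(K,[uv[0],uv[1],1.]); s=(z-t[2])/d[2]; return t+s*d
E
python3 - <<'E'
from h import *
from scipy.optimize import minimize
def hexpts(x,y,a,af,h,zoff=0):
    r=af/2/np.cos(np.pi/6); th=a+np.pi/6+np.arange(6)*np.pi/3
    return np.array([[x+r*np.cos(t),y+r*np.sin(t),z+zoff] for z in (0,h) for t in th])
def render(cam_,P,S=8,box=None):
    q=(proj(cam_,P)-box[:2])*S+ (S-1)/2
    m=np.zeros((int(box[3]*S),int(box[2]*S)),np.uint8)
    cv2.fillConvexPoly(m,cv2.convexHull(q.astype(np.float32)).astype(np.int32),1)
    return m
for l in H:
    for c in("top","scene"):
        viewer.grab_frame(c)
        r=viewer.cut_out(l,c)
        for d in r[:2]:
            m=d['mask']; 
            cnt,_=cv2.findContours(m.astype(np.uint8),cv2.RETR_EXTERNAL,cv2.CHAIN_APPROX_NONE)
            e=d['extent']; uv=(e[0]+e[2]/2-.5,e[1]+e[3]/2-.5)
            M=cv2.moments(max(cnt,key=cv2.contourArea)); 
            print(l,c,round(d['p'],2),[round(float(v),1) for v in e],m.sum(),back(c,uv,H[l]/2).round(1))
            np.save(f"pics/m_{l}_{c}_{r.index(d) if d is r[0] else 1}.npy",m)
            
for l in ["washer_center","bolt_center"]:
    for c in ("top","scene"):
        for d in viewer.cut_out(l,c)[:2]:
            e=d['extent'];print(l,c,round(d['p'],2),e,back(c,(e[0]+e[2]/2-.5,e[1]+e[3]/2-.5),2.5 if l[0]=='w' else 26).round(1))
for l in ["m36_place","m27_place","m20_place","m14_place"]:
    for c in ("top","scene"):
        for d in viewer.cut_out(l,c)[:2]:
            e=d['extent'];print(l,c,round(d['p'],2),e)
print(status.sense()['clock'])
E
python3 - <<'E'
import cv2
for n,b in(("top",(130,95,310,175)),("scene",(50,100,400,280))):
    im=cv2.imread(f"pics/{n}0.png");x,y,w,h=b
    s=800/w if h*800/w<=600 else 600/h
    cv2.imwrite(f"pics/{n}0z.png",cv2.resize(im[y:y+h,x:x+w],None,fx=s,fy=s,interpolation=cv2.INTER_CUBIC))
E
```

```text
m36_nut top 0.94 [394.2, 210.1, 33.1, 28.2] 495 [ 468.2 -290.1   15. ]
m36_nut scene 0.91 [133.0, 130.1, 32.8, 27.3] 748 [ 470.4 -290.6   15. ]
m27_nut top 0.51 [300.5, 211.1, 22.3, 19.3] 229 [478.1 -66.4  11. ]
m27_nut top 0.31 [394.0, 212.1, 35.0, 25.1] 537 [ 467.8 -293.1   11. ]
m27_nut scene 0.83 [237.2, 169.7, 21.7, 27.3] 395 [476.2 -63.6  11. ]
m20_nut scene 0.63 [208.0, 132.7, 14.9, 16.8] 192 [ 405.8 -170.8    8. ]
m14_nut top 0.58 [191.2, 224.5, 7.1, 8.5] 37 [462.2 198.5   6.2]
m14_nut scene 0.71 [364.7, 216.1, 10.2, 15.6] 128 [465.4 188.7   6.3]
washer_center top 0.71 [290.9, 103.1, 59.5, 78.8] [669.  -92.8   2.5]
washer_center scene 0.98 [288.8, 187.3, 35.7, 31.8] [468.1  59.4   2.5]
bolt_center top 0.64 [130.9, 221.0, 22.1, 10.9] [465.  310.9  26. ]
bolt_center scene 0.6 [424.0, 235.0, 20.1, 21.9] [474.1 312.6  26. ]
m36_place top 0.92 [139.5, 109.7, 69.2, 75.3]
m36_place scene 0.98 [317.7, 259.3, 107.9, 121.3]
m27_place top 0.87 [209.7, 102.6, 68.1, 76.4]
m27_place scene 0.68 [225.7, 239.3, 111.5, 112.9]
m20_place top 0.62 [289.7, 101.5, 60.0, 76.0]
m20_place top 0.38 [394.5, 211.5, 33.1, 25.5]
m20_place scene 0.85 [135.5, 200.6, 113.4, 110.9]
m14_place top 0.6 [359.6, 103.4, 69.3, 74.6]
m14_place scene 0.83 [55.1, 170.5, 111.5, 106.4]
m14_place scene 0.45 [236.0, 170.9, 20.5, 24.5]
1.5
```

View pics/top0z.png

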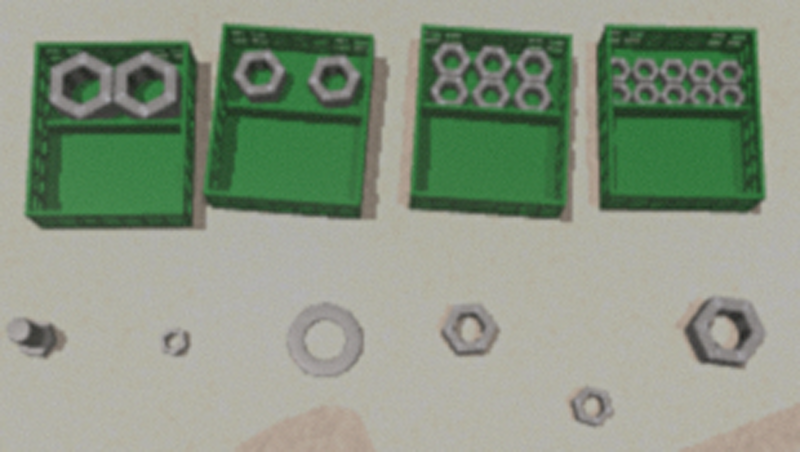

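View pics/scene0z.png

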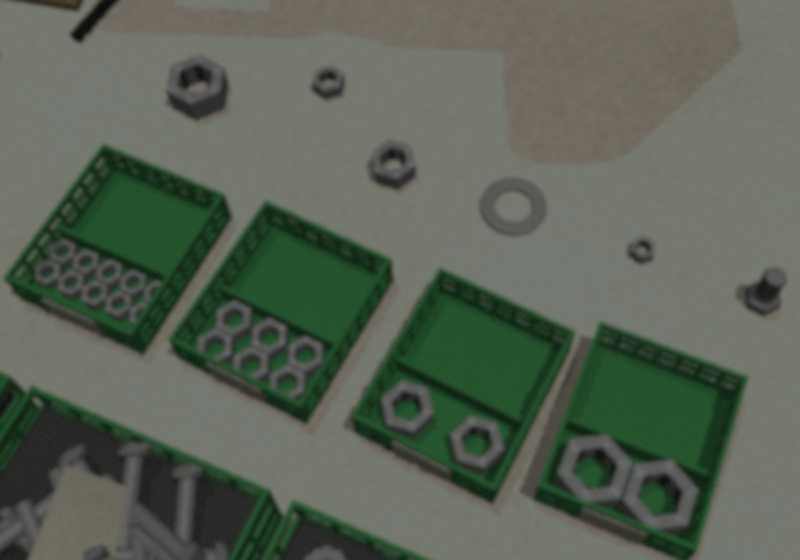

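```bash
cat > fit.py <<'E'
from h import *
from scipy.optimize import minimize, differential_evolution
from scipy.ndimage import map_coordinates
def grads(N=4):
    out={}
    for c in("top","scene"):
        im=np.mean([viewer.grab_frame(c).astype(float) for _ in range(N)],0)
        np.save(f"pics/avg_{c}.npy",im)
        out[c]=im
    return out
def hexw(x,y,a,af,z):
    r=af/2/np.cos(np.pi/6); th=a+np.pi/6+np.arange(7)*np.pi/3
    return np.c_[x+r*np.cos(th),y+r*np.sin(th),np.full(7,z)]
def seg(P,n=25):
    t=np.linspace(0,1,n,endpoint=False)[:,None]
    return np.vstack([P[i]*(1-t)+P[i+1]*t for i in range(len(P)-1)])
BG={}
def score(p,af,h,G,cams,z0=0):
    x,y,a=p; s=0
    for c in cams:
        im=G[c]
        # top outline: contrast inside vs outside over normals; silhouette incl. bottom
        hull=lambda k:cv2.convexHull(proj(c,np.vstack([hexw(x,y,a,af*k,z0),hexw(x,y,a,af*k,z0+h)])).astype(np.float32))[:,0]
        H0=hull(1.0); ctr=H0.mean(0)
        pts=seg(np.vstack([H0,H0[:1]])); d=pts-ctr
        # local normals
        T=np.roll(pts,-1,0)-np.roll(pts,1,0); Nn=np.c_[T[:,1],-T[:,0]]; Nn/=np.linalg.norm(Nn,axis=1)[:,None]+1e-9
        Nn*=np.sign((Nn*d).sum(1))[:,None]
        g=im.mean(2) if im.ndim==3 else im
        o=map_coordinates(g,(pts+1.*Nn)[:,::-1].T,order=1); i=map_coordinates(g,(pts-1.*Nn)[:,::-1].T,order=1)
        s+=np.mean(o-i)
    return -s
def fit(l,x,y,G,cams=("top","scene"),z0=0,r=12):
    best=None
    rr=differential_evolution(score,[(x-r,x+r),(y-r,y+r),(0,np.pi/3)],args=(AF[l],H[l],G,cams,z0),seed=1,popsize=12,maxiter=60,tol=1e-6)
    return rr.x,rr.fun
E
cat > run1.py <<'E'
from fit import *
G=grads()
init={'m36_nut':(469,-290),'m27_nut':(477,-65),'m20_nut':(406,-171),'m14_nut':(464,193)}
for l,(x,y) in init.items():
    for cams in (("top",),("scene",),("top","scene")):
        p,f=fit(l,x,y,G,cams); print(l,cams,p[:2].round(1),np.degrees(p[2]).round(1),round(f,2))
    tiles=[]
    for c in("top","scene"):
        S=10;u=proj(c,[p[0],p[1],H[l]/2])[0].astype(int)-20
        t=cv2.resize(np.clip(G[c][u[1]:u[1]+40,u[0]:u[0]+40]*1.4,0,255).astype(np.uint8)[:,:,::-1],None,fx=S,fy=S,interpolation=cv2.INTER_CUBIC)
        for z,col in((0,(0,255,255)),(H[l],(0,0,255))):
            q=(proj(c,hexw(*p,AF[l],z))-u)*S+S/2
            cv2.polylines(t,[q.astype(np.int32)],False,col,1)
        tiles.append(t)
    cv2.imwrite(f"pics/fit_{l}.png",np.hstack(tiles))
a=[cv2.imread(f"pics/fit_{l}.png") for l in init]
cv2.imwrite("pics/fitall.png",cv2.resize(np.vstack([np.hstack(a[:2]),np.hstack(a[2:])]),(800,400)))
# baskets
for n,(lo,hi) in {'m36':(138,209),'m27':(209,279),'m20':(287,354),'m14':(358,430)}.items():
    im=G['top']; g=(im[:,:,1]>im[:,:,0]*1.3+5)&(im[:,:,1]>im[:,:,2]*1.3+5)
    m=np.zeros_like(g);m[100:190,lo:hi]=g[100:190,lo:hi]
    m=cv2.morphologyEx(m.astype(np.uint8),cv2.MORPH_OPEN,np.ones((2,2)))
    hull=cv2.convexHull(np.argwhere(m)[:,::-1].astype(np.int32))
    M0=cv2.fillConvexPoly(np.zeros(g.shape,np.uint8),hull,1)
    def box(p):
        c,s=np.cos(p[2]),np.sin(p[2]); P=[[p[0]+c*a*80-s*b*68,p[1]+s*a*80+c*b*68,z] for a in(-1,1) for b in(-1,1) for z in(0,45)]
        return cv2.convexHull(proj('top',P).astype(np.float32))
    def cost(p):
        q=box(p); inter,_=cv2.intersectConvexConvex(q,hull.astype(np.float32)); return cv2.contourArea(q)+cv2.contourArea(hull)-2*inter
    c=back('top',((lo+hi)/2,143),20)
    r=differential_evolution(cost,[(c[0]-40,c[0]+40),(c[1]-40,c[1]+40),(-.3,.3)],seed=1)
    p=r.x; 
    # compartment floor centre: inner x -76..8 => -34
    print(n,p[:2].round(1),np.degrees(p[2]).round(1),'cost',round(r.fun,1),'comp',(p[:2]-34*np.array([np.cos(p[2]),np.sin(p[2])])).round(1))
E
python3 run1.py
```

```text
m36_nut ('top',) [ 469.1 -290.1] 52.1 -50.18
m36_nut ('scene',) [ 470.8 -291.4] 50.4 -30.21Traceback (most recent call last):
  File "run1.py", line 6, in <module>
    p,f=fit(l,x,y,G,cams); print(l,cams,p[:2].round(1),np.degrees(p[2]).round(1),round(f,2))
        ~~~^^^^^^^^^^^^^^
  File "fit.py", line 35, in fit
    rr=differential_evolution(score,[(x-r,x+r),(y-r,y+r),(0,np.pi/3)],args=(AF[l],H[l],G,cams,z0),seed=1,popsize=12,maxiter=60,tol=1e-6)
    return fun(*args, **kwargs)
    ret = solver.solve()
    next(self)
    ~~~~^^^^^^
    energy = self.func(parameters)
    return self.f(x, *self.args)
           ~~~~~~^^^^^^^^^^^^^^^
  File "fit.py", line 24, in score
    H0=hull(1.0); ctr=H0.mean(0)
  File "fit.py", line 23, in <lambda>
    hull=lambda k:cv2.convexHull(proj(c,np.vstack([hexw(x,y,a,af*k,z0),hexw(x,y,a,af*k,z0+h)])).astype(np.float32))[:,0]
                                 ~~~~^^^^^^^^^^^^^^^^^^^^^^^^^^^^^^^^^^^^^^^^^^^^^^^^^^^^^^^^^^
  File "h.py", line 9, in proj
    K,t,M=cam(n); q=(np.atleast_2d(P)-t)@M@K.T; return q[:,:2]/q[:,2:]
          ~~~^^^
  File "h.py", line 7, in cam
    p=viewer.camera_params(n); return p['intrinsics'],p['xyz'],R.from_euler('xyz',p['orientation']).as_matrix()
ValueError: time passes only in moves, steps and waits
```

Cache the calibration to avoid repeated calls.

```bash
sed -i 's/^def cam(n):/import functools\n@functools.lru_cache(None)\ndef cam(n):/' h.py
sed -i 's/^G=grads()/import os\nG={c:np.load(f"pics\/avg_{c}.npy") for c in ("top","scene")}/' run1.py
python3 run1.py; python3 -c "
from rig import status;print(status.sense()['clock'])"
```

```text
m36_nut ('top',) [ 469.1 -290.1] 52.1 -50.18
m36_nut ('scene',) [ 470.8 -291.4] 50.4 -30.21
m36_nut ('top', 'scene') [ 469.7 -290.8] 51.9 -76.52
m27_nut ('top',) [471.5 -66.8] 2.9 -32.95
m27_nut ('scene',) [476.  -67.9] 10.2 -23.67
m27_nut ('top', 'scene') [472.7 -66.6] 3.1 -50.45
m20_nut ('top',) [ 404.9 -171.3] 41.6 -33.12
m20_nut ('scene',) [ 408.  -172.1] 41.2 -30.28
m20_nut ('top', 'scene') [ 405.4 -171.9] 40.6 -56.36
m14_nut ('top',) [463.9 189.6] 43.5 -41.3
m14_nut ('scene',) [468.7 190.9] 53.6 -28.16
m14_nut ('top', 'scene') [465.5 189.9] 24.9 -61.38
m36 [650.9 246.9] 1.3 cost 221.4 comp [616.9 246.1]
m27 [662.2  87.6] -4.3 cost 168.1 comp [628.3  90.1]
m20 [661.2 -91.5] -4.8 cost 176.7 comp [627.3 -88.6]
m14 [ 662.2 -261.8] -4.1 cost 233.6 comp [ 628.3 -259.4]
1.9
```

View pics/fitall.png

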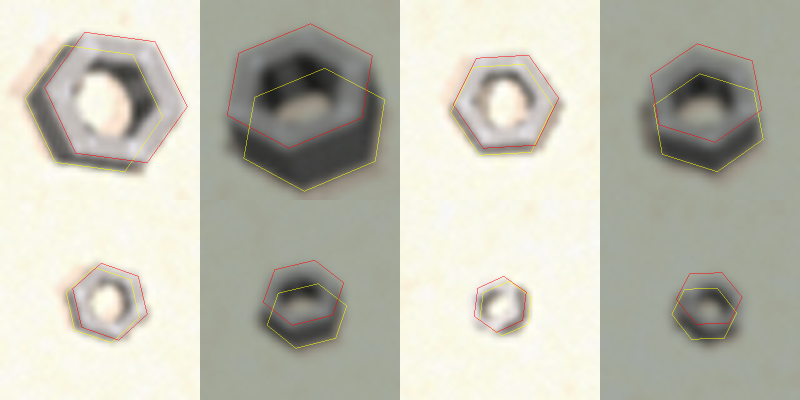

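```bash
cat >> h.py <<'E'
def go(x,y,z,yawdeg):
    s=status.sense(); M=R.from_euler('xyz',s['tcp_rot'])
    T=R.from_euler('xyz',[np.pi,0,np.radians(yawdeg)])
    d=M.inv().apply(np.array([x,y,z])-s['eef_pos'])/1000; r=(M.inv()*T).as_rotvec()
    print('t',round(float(s['clock']),2),'pos',s['eef_pos'].round(1),'yaw',np.degrees(s['tcp_rot'][2]).round(1),'F',s['contact_force'].round(1),'open',round(float(s['opening']),3))
    print('shift',d.round(4).tolist(),'len',round(float(np.linalg.norm(d))*1000,0),'rot',r.round(3).tolist())
E
python3 - <<'E'
from h import *
G={c:np.load(f"pics/avg_{c}.npy") for c in ("top","scene")}
B={'m36':(650.9,246.9,1.3),'m27':(662.2,87.6,-4.3),'m20':(661.2,-91.5,-4.8),'m14':(662.2,-261.8,-4.1)}
ts=[]
for c,b in (("top",(130,95,310,110)),("scene",(50,160,380,230))):
    S=2 if c=='scene' else 2.5
    x0,y0,w,h=b
    im=cv2.resize(np.clip(G[c][y0:y0+h,x0:x0+w]*1.3,0,255).astype(np.uint8)[:,:,::-1],None,fx=S,fy=S,interpolation=cv2.INTER_CUBIC)
    for p in B.values():
        cs,sn=np.cos(np.radians(p[2])),np.sin(np.radians(p[2]))
        def W(L): L=np.array(L,float);return np.c_[p[0]+cs*L[:,0]-sn*L[:,1],p[1]+sn*L[:,0]+cs*L[:,1],L[:,2]]
        for L,col in(([(-80,-68,45),(80,-68,45),(80,68,45),(-80,68,45)],(0,0,255)),([(-76,-64,4),(8,-64,4),(8,64,4),(-76,64,4)],(0,255,255))):
            q=(proj(c,W(L))-[x0,y0])*S+S/2
            cv2.polylines(im,[q.astype(np.int32)],True,col,1)
    ts.append(im)
cv2.imwrite("pics/bask_top.png",ts[0]);cv2.imwrite("pics/bask_scene.png",ts[1])
go(470,-291,150,-68)
E
```

```text
t 1.9 pos [ 273.5 -562.   253.3] yaw -64.1 F [-0.5 -0.   0.2] open 1.0
shift [-0.1577, -0.2953, 0.1033] len 350.0 rot [-0.0, -0.0, 0.069]
```

View pics/bask_top.png

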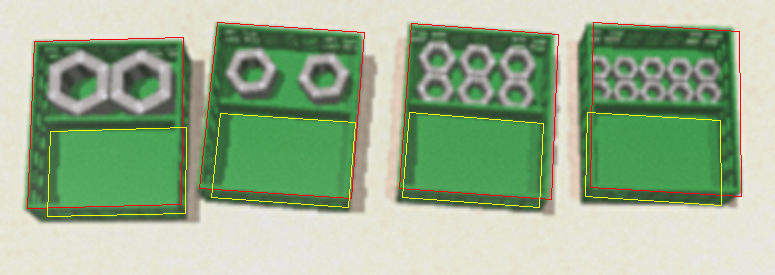

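View pics/bask_scene.png

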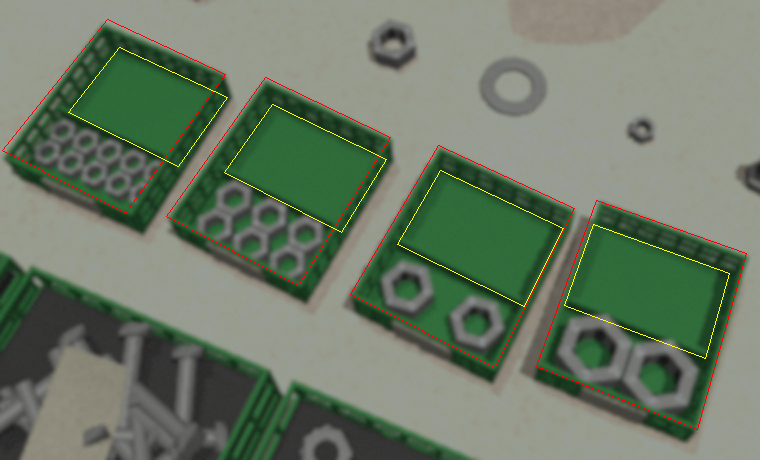

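The fits line up with the baskets to within a few mm; M14's basket is the loosest. First move: go above the M36.

send_rows(plan=[[[-0.158,-0.295,0.103],[0,0,0.069],1],[[-0.158,-0.295,0.103],[0,0,0.069],1],[[-0.158,-0.295,0.103],[0,0,0.069],1],[[-0.158,-0.295,0.103],[0,0,0.069],1],[[-0.158,-0.295,0.103],[0,0,0.069],1]], squeeze=60)

```text
clock: 2.32
eef_pos: [390.9, -399.3, 191.7]
tcp_rot: [-3.141, -0.001, -1.188]
contact_force: [0.0, -0.4, -0.5]
opening: 0.998
```

```bash
python3 -c "
from h import *
go(470,-291,80,-68)"
```

```text
t 2.32 pos [ 390.9 -399.3  191.7] yaw -68.0 F [ 0.  -0.4 -0.5] open 0.998
shift [-0.0709, -0.1139, 0.1117] len 175.0 rot [-0.0, -0.001, -0.001]
```

send_rows(plan=[[[-0.071,-0.114,0.112],[0,0,0],1],[[-0.071,-0.114,0.112],[0,0,0],1],[[-0.071,-0.114,0.112],[0,0,0],1],[[-0.071,-0.114,0.112],[0,0,0],1],[[-0.071,-0.114,0.112],[0,0,0],1]])

```text
clock: 2.73
eef_pos: [470.2, -286.6, 76.2]
tcp_rot: [3.14, 0.004, -1.186]
contact_force: [-1.0, 0.1, -0.7]
opening: 1.0
```

```bash
python3 -c "
from h import *
go(470,-291,24,-68)
for c in ('top','scene'): cv2.imwrite(f'pics/a1_{c}.png',viewer.grab_frame(c)[:,:,::-1])
a=cv2.imread('pics/a1_top.png')[180:270,360:480];b=cv2.imread('pics/a1_scene.png')[90:180,90:210]
cv2.imwrite('pics/a1.png',cv2.resize(np.hstack([a,b]),None,fx=3.3,fy=3.3))"
```

```text
t 2.73 pos [ 470.2 -286.6   76.2] yaw -67.9 F [-1.   0.1 -0.7] open 1.0
shift [0.0042, 0.0018, 0.0522] len 52.0 rot [0.002, 0.004, 0.001]
```

View pics/a1.png

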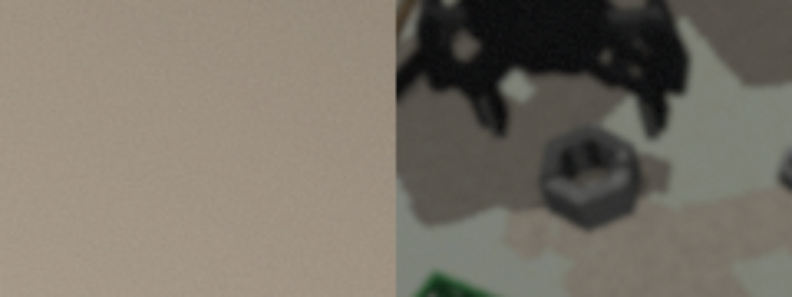

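In the scene view the open fingers straddle the nut, and the top view is blocked by the arm. Descending.

send_rows(plan=[[[0.004,0.002,0.026],[0,0,0],1],[[0.004,0.002,0.042],[0,0,0],1],[[0.004,0.002,0.05],[0,0,0],1],[[0.004,0.002,0.052],[0,0,0],1],[[0.004,0.002,0.052],[0,0,0],1]])

```text
clock: 3.25
eef_pos: [469.3, -294.4, 26.8]
tcp_rot: [3.14, 0.002, -1.186]
contact_force: [-1.0, 0.0, -0.4]
opening: 1.001
```

send_rows(plan=[[[0,0,0],[0,0,0],-1],[[0,0,0],[0,0,0],-1],[[0,0,0],[0,0,0],-1],[[0,0,0],[0,0,0],-1],[[0,0,0],[0,0,0],-1]])

```text
clock: 3.67
eef_pos: [469.7, -294.9, 28.2]
tcp_rot: [3.141, 0.0, -1.186]
contact_force: [-2.4, 0.1, 7.6]
opening: 0.632
```

send_rows(plan=[[[0,0,0],[0,0,0],-1],[[0,0,0],[0,0,0],-1],[[0,0,0],[0,0,0],-1],[[0,0,0],[0,0,0],-1],[[0,0,0],[0,0,0],-1]])

```text
clock: 4.08
eef_pos: [469.7, -294.9, 28.2]
tcp_rot: [3.141, 0.001, -1.186]
contact_force: [-1.1, -0.7, 0.0]
opening: 0.627
```

```bash
python3 -c "
from h import *
go(470,-291,150,-88.7);go(617,246,150,-88.7)"
```

```text
t 4.08 pos [ 469.7 -294.9   28.2] yaw -67.9 F [-1.1 -0.7  0. ] open 0.627
shift [-0.0035, -0.0016, -0.1218] len 122.0 rot [0.001, 0.0, 0.362]
t 4.08 pos [ 469.7 -294.9   28.2] yaw -67.9 F [-1.1 -0.7  0. ] open 0.627
shift [-0.446, -0.3396, -0.1218] len 574.0 rot [0.001, 0.0, 0.362]
```

send_rows(plan=[[[0,0,-0.02],[0,0,0],-1],[[0,0,-0.06],[0,0,0],-1],[[0,0,-0.095],[0,0,0],-1],[[0,0,-0.12],[0,0,0],-1],[[0,0,-0.122],[0,0,0],-1]])

```text
clock: 4.5
eef_pos: [472.2, -296.4, 155.0]
tcp_rot: [-3.138, -0.006, -1.186]
contact_force: [1.4, -1.0, -2.4]
opening: 0.625
```

```bash
python3 -c "
from h import *
go(617,246,150,-88.7)
cv2.imwrite('pics/a2.png',viewer.grab_frame('scene')[:,:,::-1])"
```

```text
t 4.5 pos [ 472.2 -296.4  155. ] yaw -67.9 F [ 1.4 -1.  -2.4] open 0.625
shift [-0.4483, -0.3379, 0.0037] len 561.0 rot [-0.005, -0.005, 0.362]
```

View pics/a2.png

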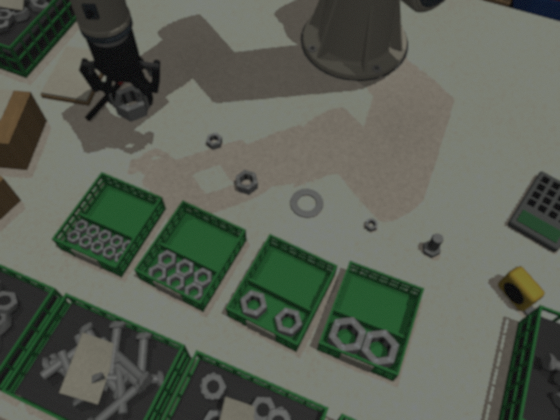

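The M36 is held, at about (132,100) in the picture. Now carrying it.

send_rows(plan=[[[-0.03,-0.022,0.0],[0,0,0.06],-1],[[-0.06,-0.045,0.0],[0,0,0.12],-1],[[-0.09,-0.068,0.001],[0,0,0.2],-1],[[-0.12,-0.09,0.001],[0,0,0.28],-1],[[-0.15,-0.113,0.001],[0,0,0.36],-1]])

```text
clock: 4.97
eef_pos: [518.5, -112.5, 149.5]
tcp_rot: [-3.141, -0.002, -1.55]
contact_force: [0.8, 0.3, -2.8]
opening: 0.631
```

```bash
python3 -c "
from h import *
go(617,246,150,-88.7)"
```

```text
t 4.97 pos [ 518.5 -112.5  149.5] yaw -88.8 F [ 0.8  0.3 -2.8] open 0.631
shift [-0.3564, -0.1059, -0.0011] len 372.0 rot [-0.0, -0.002, -0.002]
```

send_rows(plan=[[[-0.036,-0.011,0],[0,0,0],-1],[[-0.075,-0.022,0],[0,0,0],-1],[[-0.11,-0.033,0],[0,0,0],-1],[[-0.15,-0.044,0],[0,0,0],-1],[[-0.185,-0.055,0],[0,0,0],-1]])

```text
clock: 5.38
eef_pos: [568.5, 75.8, 146.9]
tcp_rot: [3.139, -0.002, -1.55]
contact_force: [0.7, -0.6, -3.1]
opening: 0.629
```

```bash
python3 -c "
from h import *
go(617,246,120,-88.7)"
```

```text
t 5.38 pos [568.5  75.8 146.9] yaw -88.8 F [ 0.7 -0.6 -3.1] open 0.629
shift [-0.1692, -0.0521, 0.0264] len 179.0 rot [0.003, -0.002, -0.002]
```

send_rows(plan=[[[-0.038,-0.012,0.005],[0,0,0],-1],[[-0.076,-0.024,0.01],[0,0,0],-1],[[-0.115,-0.036,0.015],[0,0,0],-1],[[-0.15,-0.048,0.02],[0,0,0],-1],[[-0.169,-0.052,0.026],[0,0,0],-1]])

```text
clock: 5.8
eef_pos: [617.2, 249.7, 117.9]
tcp_rot: [3.138, -0.002, -1.548]
contact_force: [-0.2, 0.1, -3.2]
opening: 0.625
```

send_rows(plan=[[[0,0,0],[0,0,0],-1],[[0,0,0],[0,0,0],-1],[[0,0,0],[0,0,0],-1],[[0,0,0],[0,0,0],-1],[[0,0,0],[0,0,0],-1]])

```text
clock: 6.22
eef_pos: [617.0, 248.3, 117.8]
tcp_rot: [3.138, -0.002, -1.549]
contact_force: [0.7, -0.2, -2.3]
opening: 0.632
```

```bash
python3 -c "
from h import *
go(617,246,33,-88.7)
for c in ('top','scene'): cv2.imwrite(f'pics/a3_{c}.png',viewer.grab_frame(c)[:,:,::-1])
a=cv2.imread('pics/a3_top.png')[90:210,120:240];b=cv2.imread('pics/a3_scene.png')[220:380,290:450]
cv2.imwrite('pics/a3.png',np.hstack([cv2.resize(a,(400,400)),cv2.resize(b,(400,400))]))"
```

```text
t 6.22 pos [617.  248.3 117.8] yaw -88.8 F [ 0.7 -0.2 -2.3] open 0.632
shift [0.0021, -0.0003, 0.0848] len 85.0 rot [0.004, -0.002, -0.001]
```

View pics/a3.png

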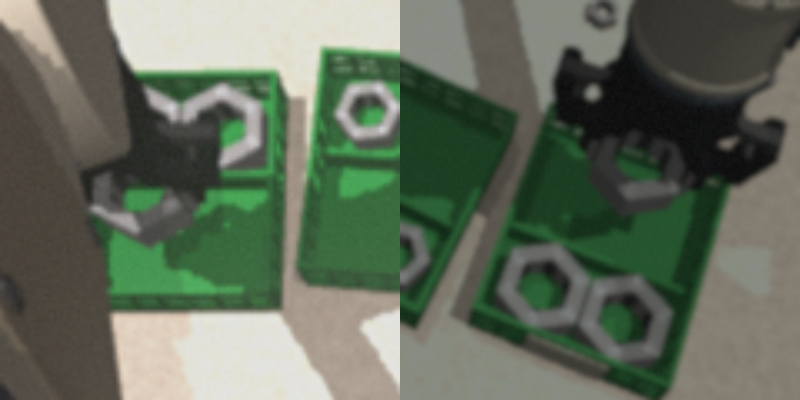

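The nut hangs over the front compartment of the M36 basket. Lowering it.

send_rows(plan=[[[0.001,0,0.025],[0,0,0],-1],[[0.002,0,0.05],[0,0,0],-1],[[0.002,0,0.07],[0,0,0],-1],[[0.002,0,0.08],[0,0,0],-1],[[0.002,0,0.08],[0,0,0],-1]])

```text
clock: 6.73
eef_pos: [615.6, 245.4, 36.1]
tcp_rot: [3.135, -0.003, -1.55]
contact_force: [-1.5, 0.5, -2.9]
opening: 0.629
```

send_rows(plan=[[[0,0,0],[0,0,0],-1],[[0,0,0],[0,0,0],-1],[[0,0,0],[0,0,0],-1],[[0,0,0],[0,0,0],-1],[[0,0,0],[0,0,0],-1]])

```text
clock: 7.15
eef_pos: [616.2, 245.7, 37.1]
tcp_rot: [3.136, -0.002, -1.55]
contact_force: [-0.3, -0.3, -3.2]
opening: 0.631
```

```bash
python3 -c "
from h import *
go(617,246,33,-88.7)"
```

```text
t 7.15 pos [616.2 245.7  37.1] yaw -88.8 F [-0.3 -0.3 -3.2] open 0.631
shift [-0.0003, -0.0008, 0.0041] len 4.0 rot [0.005, -0.002, -0.002]
```

send_rows(plan=[[[0,-0.001,0.002],[0.005,0,0],-1],[[0,-0.001,0.004],[0.005,0,0],-1],[[0,-0.001,0.005],[0.005,0,0],-1],[[0,-0.001,0.005],[0.005,0,0],-1],[[0,-0.001,0.005],[0.005,0,0],-1]])

```text
clock: 7.57
eef_pos: [617.3, 245.7, 32.3]
tcp_rot: [3.141, -0.002, -1.55]
contact_force: [-1.3, -0.2, 1.6]
opening: 0.63
```

```bash
python3 -c "
from h import *
go(617,246,33,-88.7)"
```

```text
t 7.57 pos [617.3 245.7  32.3] yaw -88.8 F [-1.3 -0.2  1.6] open 0.63
shift [-0.0003, 0.0003, -0.0007] len 1.0 rot [0.0, -0.002, -0.002]
```

The load has come off, so the nut is on the floor. Release, then lift.

send_rows(plan=[[[0,0,0],[0,0,0],0.7],[[0,0,0],[0,0,0],0.7],[[0,0,0],[0,0,0],0.7],[[0,0,0],[0,0,0],0.7],[[0,0,-0.01],[0,0,0],0.7]])

```text
clock: 7.98
eef_pos: [616.1, 245.3, 40.9]
tcp_rot: [3.139, -0.003, -1.55]
contact_force: [-0.9, -0.4, -0.2]
opening: 0.852
```

send_rows(plan=[[[0,0,-0.03],[0,0,0],0.7],[[0,0,-0.06],[0,0,0],0.7],[[0,0,-0.09],[0,0,0],0.7],[[0,0,-0.11],[0,0,0],0.7],[[0,0,-0.11],[0,0,0],0.7]])

```text
clock: 8.4
eef_pos: [619.1, 246.7, 156.9]
tcp_rot: [-3.137, -0.0, -1.55]
contact_force: [1.1, -0.4, 0.4]
opening: 0.852
```

```bash
python3 -c "
from h import *
go(474,-66.8,120,-56)
cv2.imwrite('pics/a4.png',viewer.grab_frame('scene')[:,:,::-1])"
```

```text
t 8.4 pos [619.1 246.7 156.9] yaw -88.8 F [ 1.1 -0.4  0.4] open 0.852
shift [0.3104, 0.1518, 0.0363] len 347.0 rot [-0.005, -0.002, -0.573]
```

View pics/a4.png

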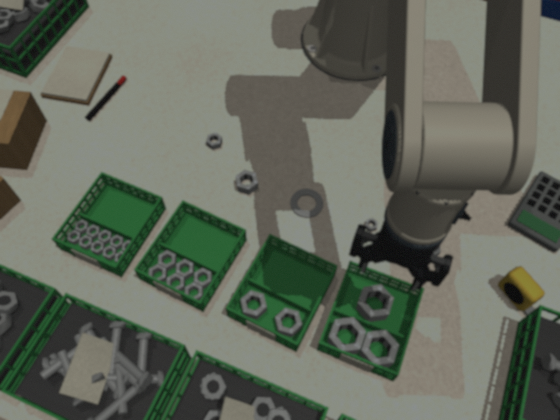

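The M36 lies flat in its compartment, at (376,301). Next is the M27.

send_rows(plan=[[[0.035,0.017,0.002],[0,0,-0.1],0.5],[[0.07,0.034,0.004],[0,0,-0.2],0.5],[[0.105,0.051,0.006],[0,0,-0.3],0.5],[[0.14,0.068,0.008],[0,0,-0.4],0.5],[[0.175,0.085,0.01],[0,0,-0.5],0.5]])

```text
clock: 8.87
eef_pos: [534.9, 68.2, 143.6]
tcp_rot: [3.142, -0.002, -1.044]
contact_force: [0.4, 0.1, -0.5]
opening: 0.748
```

```bash
python3 -c "
from h import *
go(474,-66.8,100,-56)"
```

```text
t 8.87 pos [534.9  68.2 143.6] yaw -59.8 F [ 0.4  0.1 -0.5] open 0.748
shift [0.086, 0.1205, 0.0437] len 154.0 rot [0.0, -0.002, -0.067]
```

send_rows(plan=[[[0.02,0.028,0.01],[0,0,-0.02],0.5],[[0.04,0.056,0.02],[0,0,-0.04],0.5],[[0.06,0.084,0.03],[0,0,-0.06],0.5],[[0.08,0.112,0.04],[0,0,-0.067],0.5],[[0.086,0.121,0.044],[0,0,-0.067],0.5]])

```text
clock: 9.28
eef_pos: [469.8, -69.6, 97.9]
tcp_rot: [3.138, 0.001, -0.979]
contact_force: [-0.8, 0.4, -0.7]
opening: 0.75
```

send_rows(plan=[[[0,0,0],[0,0,0],0.5],[[0,0,0],[0,0,0],0.5],[[0,0,0],[0,0,0],0.5],[[0,0,0],[0,0,0],0.5],[[0,0,0],[0,0,0],0.5]])

```text
clock: 9.7
eef_pos: [470.8, -68.6, 98.3]
tcp_rot: [3.139, 0.0, -0.977]
contact_force: [-0.1, 0.3, 0.3]
opening: 0.752
```

```bash
python3 -c "
from h import *
go(474,-66.8,26,-56)"
```

```text
t 9.7 pos [470.8 -68.6  98.3] yaw -56.0 F [-0.1  0.3  0.3] open 0.752
shift [0.0003, -0.0039, 0.0723] len 72.0 rot [0.003, 0.0, 0.0]
```

send_rows(plan=[[[0,-0.002,0.025],[0.003,0,0],0.5],[[0,-0.003,0.048],[0.003,0,0],0.5],[[0,-0.004,0.064],[0.003,0,0],0.5],[[0,-0.004,0.072],[0.003,0,0],0.5],[[0,-0.004,0.072],[0.003,0,0],0.5]])

```text
clock: 10.12
eef_pos: [473.3, -65.8, 25.0]
tcp_rot: [3.14, 0.002, -0.976]
contact_force: [-0.4, -1.0, -0.8]
opening: 0.747
```

send_rows(plan=[[[0,0,0],[0,0,0],-1],[[0,0,0],[0,0,0],-1],[[0,0,0],[0,0,0],-1],[[0,0,0],[0,0,0],-1],[[0,0,0],[0,0,0],-1]])

```text
clock: 10.53
eef_pos: [473.9, -65.7, 26.0]
tcp_rot: [3.141, 0.001, -0.976]
contact_force: [-0.7, 2.2, 7.8]
opening: 0.467
```

send_rows(plan=[[[0,0,0],[0,0,0],-1],[[0,0,0],[0,0,0],-1],[[0,0,0],[0,0,0],-1],[[0,0,0],[0,0,0],-1],[[0,0,0],[0,0,0],-1]])

```text
clock: 10.95
eef_pos: [473.9, -65.8, 26.0]
tcp_rot: [3.141, 0.001, -0.976]
contact_force: [-0.2, -0.3, 0.4]
opening: 0.462
```

```bash
python3 -c "
from h import *
go(628,89,150,-94)"
```

```text
t 10.95 pos [473.9 -65.8  26. ] yaw -55.9 F [-0.2 -0.3  0.4] open 0.462
shift [-0.042, -0.2143, -0.1241] len 251.0 rot [0.001, 0.001, 0.665]
```

send_rows(plan=[[[0,0,-0.03],[0,0,0],-1],[[0,0,-0.06],[0,0,0],-1],[[0,0,-0.09],[0,0,0.1],-1],[[-0.005,-0.025,-0.115],[0,0,0.2],-1],[[-0.01,-0.05,-0.12],[0,0,0.3],-1]])

```text
clock: 11.37
eef_pos: [511.6, -29.8, 150.0]
tcp_rot: [-3.138, -0.001, -1.283]
contact_force: [2.2, 0.0, -2.0]
opening: 0.467
```

```bash
python3 -c "
from h import *
go(628,89,120,-94)
cv2.imwrite('pics/b1.png',viewer.grab_frame('scene')[:,:,::-1])"
```

```text
t 11.37 pos [511.6 -29.8 150. ] yaw -73.5 F [ 2.2  0.  -2. ] open 0.467
shift [-0.0809, -0.1452, 0.0305] len 169.0 rot [-0.004, -0.001, 0.358]
```

View pics/b1.png

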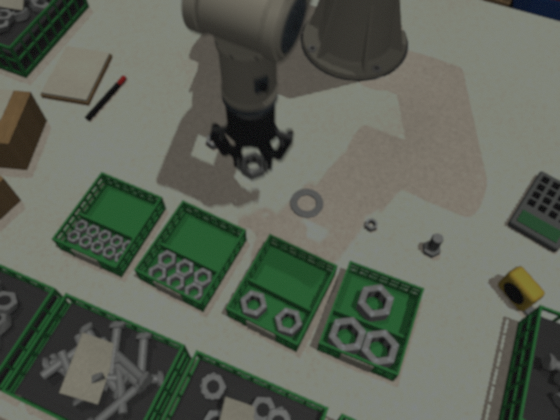

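The M27 is held, at (252,162).

send_rows(plan=[[[-0.019,-0.033,0.002],[0,0,0.1],-1],[[-0.038,-0.066,0.005],[0,0,0.2],-1],[[-0.057,-0.1,0.01],[0,0,0.3],-1],[[-0.075,-0.132,0.02],[0,0,0.358],-1],[[-0.081,-0.145,0.03],[0,0,0.358],-1]])

```text
clock: 11.83
eef_pos: [636.4, 94.3, 120.9]
tcp_rot: [-3.13, 0.003, -1.651]
contact_force: [-0.7, -1.0, -1.0]
opening: 0.464
```

send_rows(plan=[[[0,0,0],[0,0,0],-1],[[0,0,0],[0,0,0],-1],[[0,0,0],[0,0,0],-1],[[0,0,0],[0,0,0],-1],[[0,0,0],[0,0,0],-1]])

```text
clock: 12.25
eef_pos: [635.8, 93.3, 121.4]
tcp_rot: [-3.13, 0.003, -1.652]
contact_force: [-0.2, -0.3, -1.3]
opening: 0.465
```

```bash
python3 -c "
from h import *
go(628,89,33,-94)
for c in ('top','scene'): cv2.imwrite(f'pics/b3_{c}.png',viewer.grab_frame(c)[:,:,::-1])
a=cv2.imread('pics/b3_top.png')[90:210,180:300];b=cv2.imread('pics/b3_scene.png')[200:360,200:360]
cv2.imwrite('pics/b3.png',np.hstack([cv2.resize(a,(400,400)),cv2.resize(b,(400,400))]))"
```

```text
t 12.25 pos [635.8  93.3 121.4] yaw -94.6 F [-0.2 -0.3 -1.3] open 0.465
shift [0.0052, 0.0085, 0.0883] len 89.0 rot [-0.012, 0.003, -0.011]
```

View pics/b3.png

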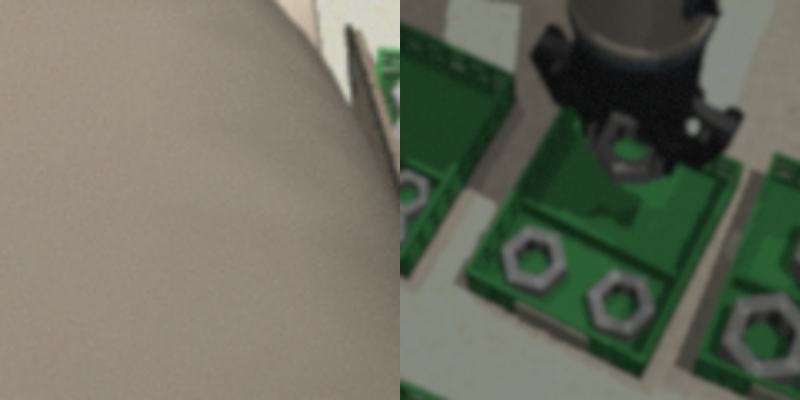

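send_rows(plan=[[[0.005,0.008,0.025],[-0.012,0.003,-0.011],-1],[[0.005,0.008,0.05],[-0.012,0.003,-0.011],-1],[[0.005,0.008,0.075],[-0.012,0.003,-0.011],-1],[[0.005,0.008,0.086],[-0.012,0.003,-0.011],-1],[[0.005,0.008,0.086],[-0.012,0.003,-0.011],-1]])

```text
clock: 12.77
eef_pos: [627.0, 88.8, 33.1]
tcp_rot: [3.138, -0.001, -1.641]
contact_force: [-0.9, -0.6, -2.5]
opening: 0.468
```

send_rows(plan=[[[0,0,0],[0,0,0],-1],[[0,0,0],[0,0,0],-1],[[0,0,0],[0,0,0],-1],[[0,0,0],[0,0,0],-1],[[0,0,0],[0,0,0],-1]])

```text
clock: 13.18
eef_pos: [627.6, 88.9, 34.2]
tcp_rot: [3.139, -0.0, -1.641]
contact_force: [0.3, -1.7, -1.9]
opening: 0.466
```

```bash
python3 -c "
from h import *
go(628,89,30,-94)"
```

```text
t 13.18 pos [627.6  88.9  34.2] yaw -94.0 F [ 0.3 -1.7 -1.9] open 0.466
shift [-0.0001, -0.0004, 0.0042] len 4.0 rot [0.002, -0.0, -0.0]
```

send_rows(plan=[[[0,0,0.002],[0.002,0,0],-1],[[0,0,0.004],[0.002,0,0],-1],[[0,0,0.0045],[0.002,0,0],-1],[[0,0,0.0045],[0.002,0,0],-1],[[0,0,0.0045],[0.002,0,0],-1]])

```text
clock: 13.6
eef_pos: [627.8, 89.0, 30.0]
tcp_rot: [-3.142, -0.0, -1.641]
contact_force: [-0.6, 0.7, 3.8]
opening: 0.466
```

send_rows(plan=[[[0,0,0],[0,0,0],0.5],[[0,0,0],[0,0,0],0.5],[[0,0,0],[0,0,0],0.5],[[0,0,0],[0,0,0],0.5],[[0,0,-0.01],[0,0,0],0.5]])

```text
clock: 14.02
eef_pos: [626.5, 88.8, 38.6]
tcp_rot: [3.139, -0.001, -1.641]
contact_force: [-0.8, -0.2, -0.3]
opening: 0.747
```

send_rows(plan=[[[0,0,-0.03],[0,0,0],0.5],[[0,0,-0.06],[0,0,0],0.5],[[0,0,-0.09],[0,0,0],0.5],[[0,0,-0.11],[0,0,0],0.5],[[0,0,-0.11],[0,0,0],0.5]])

```text
clock: 14.43
eef_pos: [629.6, 89.2, 154.3]
tcp_rot: [-3.137, 0.001, -1.641]
contact_force: [1.2, 0.5, 0.8]
opening: 0.752
```

```bash
python3 -c "
from h import *
go(406.5,-171.7,100,-79)
cv2.imwrite('pics/b4.png',viewer.grab_frame('scene')[:,:,::-1])"
```

```text
t 14.43 pos [629.6  89.2 154.3] yaw -94.0 F [1.2 0.5 0.8] open 0.752
shift [0.276, 0.2045, 0.0531] len 348.0 rot [-0.005, 0.0, -0.262]
```

View pics/b4.png

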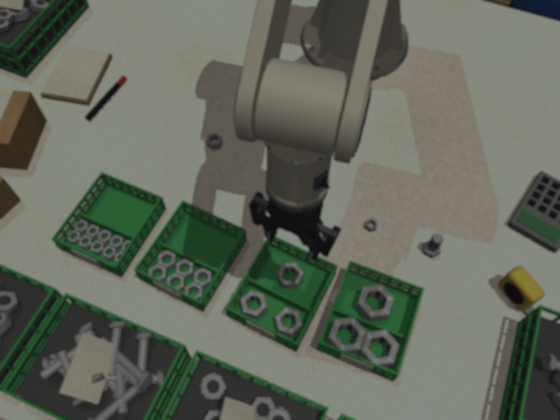

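The M27 lies flat in its basket, at (290,275). Next is the M20.

send_rows(plan=[[[0.032,0.023,0.0],[0,0,-0.05],0.2],[[0.064,0.047,0.0],[0,0,-0.1],0.2],[[0.096,0.071,0.005],[0,0,-0.16],0.2],[[0.128,0.095,0.01],[0,0,-0.22],0.2],[[0.16,0.119,0.015],[0,0,-0.262],0.2]])

```text
clock: 14.9
eef_pos: [496.5, -63.0, 135.7]
tcp_rot: [-3.141, 0.0, -1.375]
contact_force: [1.1, -0.6, -0.3]
opening: 0.602
```

```bash
python3 -c "
from h import *
go(406.5,-171.7,90,-79)"
```

```text
t 14.9 pos [496.5 -63.  135.7] yaw -78.8 F [ 1.1 -0.6 -0.3] open 0.602
shift [0.0891, 0.1094, 0.0456] len 148.0 rot [-0.001, 0.0, 0.004]
```

send_rows(plan=[[[0.022,0.027,0.01],[0,0,0.004],0.2],[[0.045,0.055,0.02],[0,0,0.004],0.2],[[0.066,0.082,0.033],[0,0,0.004],0.2],[[0.085,0.104,0.045],[0,0,0.004],0.2],[[0.089,0.109,0.046],[0,0,0.004],0.2]])

```text
clock: 15.32
eef_pos: [402.3, -172.7, 87.3]
tcp_rot: [3.138, 0.003, -1.381]
contact_force: [-0.1, 1.1, -0.3]
opening: 0.603
```

send_rows(plan=[[[0,0,0],[0,0,0],0.2],[[0,0,0],[0,0,0],0.2],[[0,0,0],[0,0,0],0.2],[[0,0,0],[0,0,0],0.2],[[0,0,0],[0,0,0],0.2]])

```text
clock: 15.73
eef_pos: [403.3, -172.1, 87.7]
tcp_rot: [3.139, 0.002, -1.38]
contact_force: [0.7, 0.2, 0.3]
opening: 0.604
```

```bash
python3 -c "
from h import *
go(406.5,-171.7,24.5,-79)
cv2.imwrite('pics/c1.png',cv2.resize(viewer.grab_frame('scene')[90:190,150:290,::-1],None,fx=5,fy=5))"
```

```text
t 15.73 pos [ 403.3 -172.1   87.7] yaw -79.0 F [0.7 0.2 0.3] open 0.604
shift [0.0003, -0.0035, 0.0631] len 63.0 rot [0.003, 0.002, -0.001]
```

View pics/c1.png

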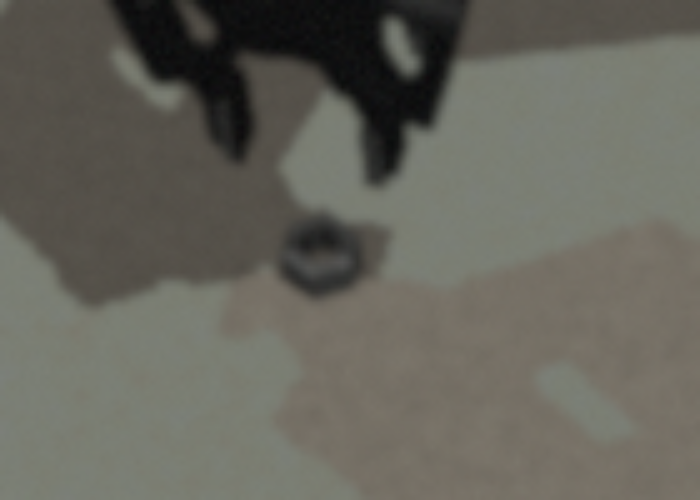

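send_rows(plan=[[[0,-0.002,0.022],[0.003,0.002,0],0.2],[[0,-0.003,0.042],[0.003,0.002,0],0.2],[[0,-0.0035,0.056],[0.003,0.002,0],0.2],[[0,-0.0035,0.063],[0.003,0.002,0],0.2],[[0,-0.0035,0.063],[0.003,0.002,0],0.2]])

```text
clock: 16.2
eef_pos: [405.9, -170.7, 23.6]
tcp_rot: [3.14, 0.002, -1.379]
contact_force: [0.1, -0.5, -0.2]
opening: 0.598
```

send_rows(plan=[[[0,0,0.001],[0,0,0],-1],[[0,0,0.001],[0,0,0],-1],[[0,0,0.001],[0,0,0],-1],[[0,0,0.001],[0,0,0],-1],[[0,0,0.001],[0,0,0],-1]])

```text
clock: 16.62
eef_pos: [406.3, -170.9, 23.2]
tcp_rot: [3.141, 0.001, -1.379]
contact_force: [-1.0, 0.7, 5.2]
opening: 0.333
```

send_rows(plan=[[[0,0,0],[0,0,0],-1],[[0,0,0],[0,0,0],-1],[[0,0,0],[0,0,0],-1],[[0,0,0],[0,0,0],-1],[[0,0,0],[0,0,0],-1]])

```text
clock: 17.03
eef_pos: [406.3, -171.0, 23.2]
tcp_rot: [3.141, 0.001, -1.379]
contact_force: [0.0, 0.4, 1.1]
opening: 0.331
```

```bash
python3 -c "
from h import *
go(628,-92,140,-94)"
```

```text
t 17.03 pos [ 406.3 -171.    23.2] yaw -79.0 F [0.  0.4 1.1] open 0.331
shift [-0.0353, -0.2326, -0.117] len 263.0 rot [0.001, 0.001, 0.262]
```

send_rows(plan=[[[0,0,-0.03],[0,0,0],-1],[[0,0,-0.06],[0,0,0],-1],[[0,0,-0.09],[0,0,0.05],-1],[[-0.004,-0.025,-0.115],[0,0,0.1],-1],[[-0.008,-0.052,-0.117],[0,0,0.15],-1]])

```text
clock: 17.45
eef_pos: [457.6, -154.0, 144.4]
tcp_rot: [-3.138, -0.001, -1.533]
contact_force: [2.1, -2.2, -1.0]
opening: 0.335
```

```bash
python3 -c "
from h import *
go(628,-92,115,-94)"
```

```text
t 17.45 pos [ 457.6 -154.   144.4] yaw -87.8 F [ 2.1 -2.2 -1. ] open 0.335
shift [-0.0556, -0.1725, 0.03] len 184.0 rot [-0.004, -0.001, 0.107]
```

send_rows(plan=[[[-0.011,-0.035,0.003],[0,0,0.03],-1],[[-0.022,-0.07,0.006],[0,0,0.06],-1],[[-0.033,-0.105,0.01],[0,0,0.1],-1],[[-0.044,-0.14,0.02],[0,0,0.107],-1],[[-0.054,-0.168,0.03],[0,0,0.107],-1]])

```text
clock: 17.87
eef_pos: [626.3, -92.8, 115.0]
tcp_rot: [-3.136, -0.001, -1.641]
contact_force: [-0.6, -0.8, -0.5]
opening: 0.337
```

send_rows(plan=[[[0,0,0],[0,0,0],-1],[[0,0,0],[0,0,0],-1],[[0,0,0],[0,0,0],-1],[[0,0,0],[0,0,0],-1],[[0,0,0],[0,0,0],-1]])

```text
clock: 18.28
eef_pos: [625.3, -93.4, 115.3]
tcp_rot: [-3.136, -0.001, -1.641]
contact_force: [0.0, -0.3, -0.9]
opening: 0.334
```

```bash
python3 -c "
from h import *
go(628,-92,33,-94)
cv2.imwrite('pics/c3.png',viewer.grab_frame('scene')[:,:,::-1])"
```

```text
t 18.28 pos [625.3 -93.4 115.3] yaw -94.0 F [ 0.  -0.3 -0.9] open 0.334
shift [-0.0016, -0.0022, 0.0824] len 82.0 rot [-0.006, -0.001, -0.001]
```

View pics/c3.png

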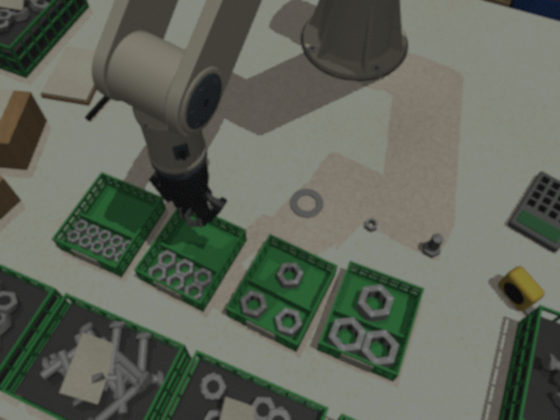

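The gripper is over the M20 basket's front compartment, around (200,215). Lowering.

send_rows(plan=[[[-0.002,-0.002,0.025],[-0.006,0,0],-1],[[-0.002,-0.002,0.05],[-0.006,0,0],-1],[[-0.002,-0.002,0.07],[-0.006,0,0],-1],[[-0.002,-0.002,0.082],[-0.006,0,0],-1],[[-0.002,-0.002,0.082],[-0.006,0,0],-1]])

```text
clock: 18.75
eef_pos: [626.1, -91.7, 31.3]
tcp_rot: [3.138, -0.001, -1.642]
contact_force: [-0.3, -1.0, -0.3]
opening: 0.335
```

send_rows(plan=[[[0,0,0],[0,0,0],-1],[[0,0,0],[0,0,0],-1],[[0,0,0],[0,0,0],-1],[[0,0,0],[0,0,0],-1],[[0,0,0],[0,0,0],-1]])

```text
clock: 19.17
eef_pos: [626.7, -91.8, 32.3]
tcp_rot: [3.139, -0.001, -1.642]
contact_force: [-0.3, 0.3, 0.2]
opening: 0.336
```

```bash
python3 -c "
from h import *
go(628,-92,27.2,-94)"
```

```text
t 19.17 pos [626.7 -91.8  32.3] yaw -94.1 F [-0.3  0.3  0.2] open 0.336
shift [0.0001, -0.0013, 0.0051] len 5.0 rot [0.002, -0.001, -0.001]
```

send_rows(plan=[[[0,-0.001,0.002],[0.002,0,0],-1],[[0,-0.001,0.004],[0.002,0,0],-1],[[0,-0.001,0.005],[0.002,0,0],-1],[[0,-0.001,0.0053],[0.002,0,0],-1],[[0,-0.001,0.0053],[0.002,0,0],-1]])

```text
clock: 19.58
eef_pos: [627.8, -91.9, 27.3]
tcp_rot: [3.141, -0.001, -1.642]
contact_force: [-1.1, 0.0, 4.8]
opening: 0.336
```

send_rows(plan=[[[0,0,0],[0,0,0],0.3],[[0,0,0],[0,0,0],0.3],[[0,0,0],[0,0,0],0.3],[[0,0,0],[0,0,0],0.3],[[0,0,-0.01],[0,0,0],0.3]])

```text
clock: 20.0
eef_pos: [626.4, -91.7, 35.8]
tcp_rot: [3.138, -0.001, -1.642]
contact_force: [-0.6, -0.4, 0.1]
opening: 0.651
```

send_rows(plan=[[[0,0,-0.03],[0,0,0],0.3],[[0,0,-0.06],[0,0,0],0.3],[[0,0,-0.09],[0,0,0],0.3],[[0,0,-0.11],[0,0,0],0.3],[[0,0,-0.12],[0,0,0],0.3]])

```text
clock: 20.42
eef_pos: [628.4, -91.9, 159.7]
tcp_rot: [-3.14, -0.001, -1.642]
contact_force: [0.8, 1.1, 0.4]
opening: 0.648
```

```bash
python3 -c "
from h import *
go(466,190,130,-75)
cv2.imwrite('pics/c4.png',viewer.grab_frame('scene')[:,:,::-1])
ims=np.mean([viewer.grab_frame('top').astype(float) for _ in range(4)],0);np.save('pics/t4.npy',ims)
cv2.imwrite('pics/c4t.png',cv2.resize(np.clip(ims[195:255,170:230,::-1],0,255).astype(np.uint8),None,fx=8,fy=8,interpolation=cv2.INTER_CUBIC))"
```

```text
t 20.42 pos [628.4 -91.9 159.7] yaw -94.1 F [0.8 1.1 0.4] open 0.648
shift [-0.2697, 0.182, 0.0292] len 327.0 rot [-0.001, -0.001, -0.333]
```

View pics/c4.png

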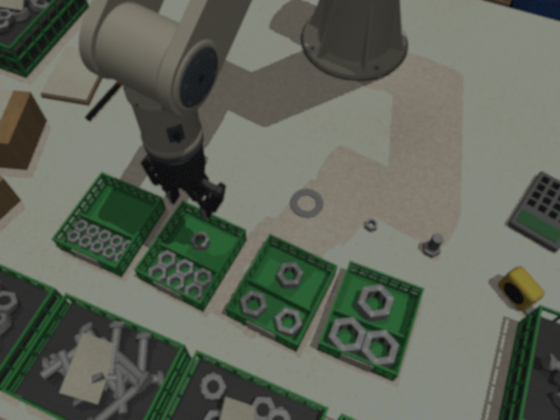

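View pics/c4t.png

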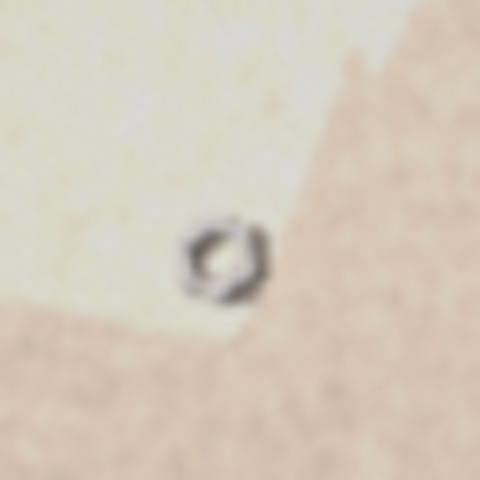

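The M20 lies flat, at (200,240). The M14's yaw is still ambiguous, so I'll profile it in both cameras.

Run:
```python
from fit import *
G0={c:np.load(f"pics/avg_{c}.npy") for c in ("top","scene")}
G={c:np.mean([viewer.grab_frame(c).astype(float) for _ in range(12)],0) for c in("top","scene")}
for GG in(G0,G):
  for c in("top","scene"):
    x0,y0=(464,190) if c=="top" else (468.7,191)
    out=[]
    for a in range(0,60,5):
        b=min(minimize(lambda q:score((q[0],q[1],np.radians(a)),22,12.5,GG,(c,)),[x0+dx,y0+dy],method='Nelder-Mead').fun for dx in(-1,1) for dy in (-1,1))
        out.append((a,round(b,1)))
    print(c,out)
ts=[]
for c,p in(("top",(464,190)),("scene",(468.7,191))):
    u=proj(c,[p[0],p[1],6])[0].astype(int)-12
    t=G[c][u[1]:u[1]+24,u[0]:u[0]+24,::-1]; t=(t-t.min())/(t.max()-t.min())*255
    ts.append(cv2.resize(t.astype(np.uint8),(390,390),interpolation=cv2.INTER_CUBIC))
cv2.imwrite('pics/m14.png',np.hstack(ts))
```

```text
top [(0, np.float64(-37.1)), (5, np.float64(-36.0)), (10, np.float64(-35.7)), (15, np.float64(-36.5)), (20, np.float64(-39.3)), (25, np.float64(-40.8)), (30, np.float64(-38.8)), (35, np.float64(-40.0)), (40, np.float64(-40.9)), (45, np.float64(-41.2)), (50, np.float64(-40.0)), (55, np.float64(-38.3))]
scene [(0, np.float64(-28.0)), (5, np.float64(-27.7)), (10, np.float64(-27.3)), (15, np.float64(-26.9)), (20, np.float64(-26.6)), (25, np.float64(-26.5)), (30, np.float64(-26.6)), (35, np.float64(-26.3)), (40, np.float64(-27.2)), (45, np.float64(-27.9)), (50, np.float64(-28.1)), (55, np.float64(-28.1))]
top [(0, np.float64(-44.3)), (5, np.float64(-43.0)), (10, np.float64(-42.4)), (15, np.float64(-43.1)), (20, np.float64(-46.2)), (25, np.float64(-48.0)), (30, np.float64(-45.6)), (35, np.float64(-47.1)), (40, np.float64(-48.4)), (45, np.float64(-48.8)), (50, np.float64(-47.4)), (55, np.float64(-45.7))]
scene [(0, np.float64(-30.1)), (5, np.float64(-29.7)), (10, np.float64(-29.2)), (15, np.float64(-28.6)), (20, np.float64(-28.2)), (25, np.float64(-28.0)), (30, np.float64(-28.2)), (35, np.float64(-27.8)), (40, np.float64(-29.0)), (45, np.float64(-29.8)), (50, np.float64(-30.3)), (55, np.float64(-30.4))]
```

View pics/m14.png

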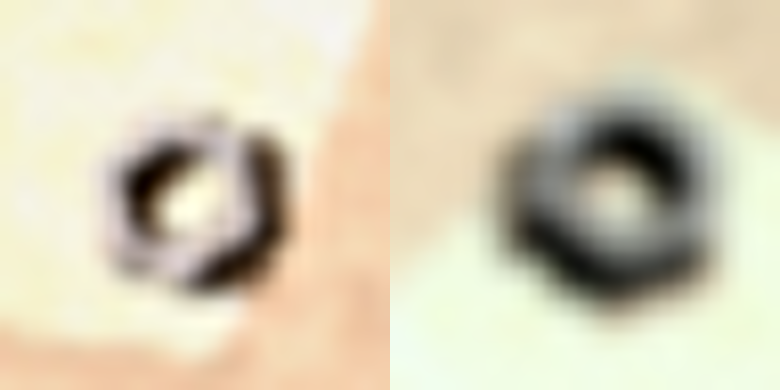

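The M14's yaw is about 47°, so I'll grasp at −73°.

send_rows(plan=[[[-0.033,0.022,0],[0,0,-0.06],0],[[-0.066,0.044,0],[0,0,-0.12],0],[[-0.099,0.067,0],[0,0,-0.2],0],[[-0.132,0.089,0.005],[0,0,-0.28],0],[[-0.165,0.111,0.01],[0,0,-0.36],0]])

```text
clock: 22.28
eef_pos: [527.0, 82.1, 146.3]
tcp_rot: [3.139, 0.001, -1.278]
contact_force: [0.5, 0.2, -0.0]
opening: 0.505
```

```bash
python3 -c "
from h import *
go(466,190,90,-73)"
```

```text
t 22.28 pos [527.   82.1 146.3] yaw -73.3 F [ 0.5  0.2 -0. ] open 0.505
shift [-0.1209, 0.0271, 0.0565] len 136.0 rot [0.002, 0.001, -0.004]
```

send_rows(plan=[[[-0.03,0.007,0.01],[0,0,0],0],[[-0.06,0.014,0.02],[0,0,0],0],[[-0.09,0.021,0.035],[0,0,0],0],[[-0.116,0.026,0.05],[0,0,0],0],[[-0.121,0.027,0.056],[0,0,0],0]])

```text
clock: 22.7
eef_pos: [463.5, 192.4, 89.1]
tcp_rot: [3.137, 0.001, -1.276]
contact_force: [0.3, -0.2, -0.7]
opening: 0.498
```

send_rows(plan=[[[0,0,0],[0,0,0],0],[[0,0,0],[0,0,0],0],[[0,0,0],[0,0,0],0],[[0,0,0],[0,0,0],0],[[0,0,0],[0,0,0],0]])

```text
clock: 23.12
eef_pos: [464.5, 191.7, 89.7]
tcp_rot: [3.138, 0.001, -1.278]
contact_force: [0.2, 0.9, -0.4]
opening: 0.5
```

```bash
python3 -c "
from h import *
go(466,190,35,-73)
cv2.imwrite('pics/d1.png',cv2.resize(viewer.grab_frame('scene')[150:270,300:460,::-1],None,fx=5,fy=5))"
```

```text
t 23.12 pos [464.5 191.7  89.7] yaw -73.2 F [ 0.2  0.9 -0.4] open 0.5
shift [0.0021, -0.0011, 0.0547] len 55.0 rot [0.003, 0.001, -0.004]
```

View pics/d1.png

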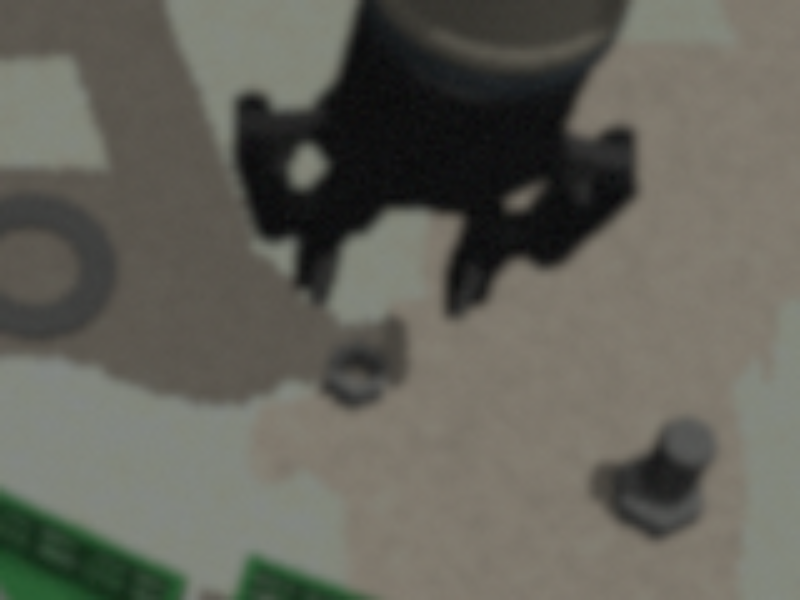

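```bash
python3 -c "
from h import *
for P in ([464.5,191.7,73],[466,190,6]): print(((proj('scene',P)[0]-[300,150])*5))
u=np.array([357,372])/5+[300,150]; print(back('scene',u,6))"
```

```text
[384.36182566 281.21443821]
[349.04757333 369.81980877]
[465.70250726 193.1156462    6.        ]
```

send_rows(plan=[[[0.001,-0.001,0.02],[0.003,0,0],0],[[0.001,-0.001,0.038],[0.003,0,0],0],[[0.001,-0.001,0.052],[0.003,0,0],0],[[0.001,-0.001,0.06],[0.003,0,0],0],[[0.001,-0.001,0.06],[0.003,0,0],0]])

```text
clock: 23.58
eef_pos: [464.8, 190.4, 28.4]
tcp_rot: [3.139, 0.001, -1.278]
contact_force: [0.0, -0.6, 0.0]
opening: 0.501
```

send_rows(plan=[[[0,0,0],[0,0,0],0],[[0,0,0],[0,0,0],0],[[0,0,0],[0,0,0],0],[[0,0,0],[0,0,0],0],[[0,0,0],[0,0,0],0]])

```text
clock: 24.0
eef_pos: [465.1, 190.5, 29.0]
tcp_rot: [3.14, 0.001, -1.278]
contact_force: [0.4, -0.0, 0.7]
opening: 0.501
```

```bash
python3 -c "
from h import *
go(466,191,23,-73)
cv2.imwrite('pics/d2.png',cv2.resize(viewer.grab_frame('scene')[150:270,300:460,::-1],None,fx=5,fy=5))"
```

```text
t 24.0 pos [465.1 190.5  29. ] yaw -73.2 F [ 0.4 -0.   0.7] open 0.501
shift [-0.0002, -0.001, 0.006] len 6.0 rot [0.002, 0.001, -0.004]
```

View pics/d2.png

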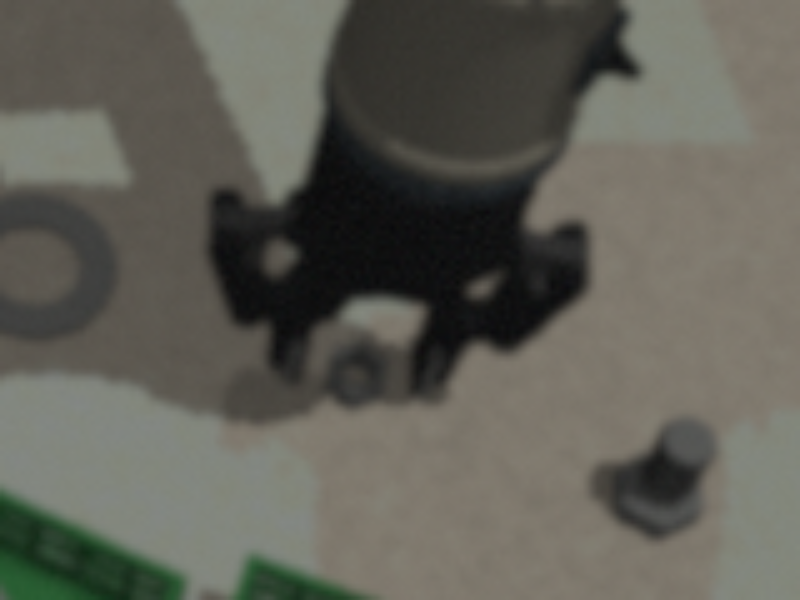

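The nut is centred between the tips. Going down the last 6 mm and closing.

send_rows(plan=[[[0,-0.001,0.003],[0,0,0],0],[[0,-0.001,0.006],[0,0,0],0],[[0,-0.001,0.006],[0,0,0],0],[[0,-0.001,0.006],[0,0,0],0],[[0,-0.001,0.006],[0,0,0],0]])

```text
clock: 24.47
eef_pos: [465.9, 190.8, 22.8]
tcp_rot: [3.139, 0.001, -1.278]
contact_force: [0.8, 0.0, 0.0]
opening: 0.499
```

send_rows(plan=[[[0,0,0],[0,0,0],-1],[[0,0,0],[0,0,0],-1],[[0,0,0],[0,0,0],-1],[[0,0,0],[0,0,0],-1],[[0,0,0],[0,0,0],-1]])

```text
clock: 24.88
eef_pos: [465.9, 190.8, 23.0]
tcp_rot: [3.14, 0.001, -1.278]
contact_force: [-1.2, 0.2, 4.9]
opening: 0.238
```

send_rows(plan=[[[0,0,0],[0,0,0],-1],[[0,0,0],[0,0,0],-1],[[0,0,0],[0,0,0],-1],[[0,0,0],[0,0,0],-1],[[0,0,0],[0,0,0],-1]])

```text
clock: 25.3
eef_pos: [466.0, 190.8, 23.1]
tcp_rot: [3.14, 0.001, -1.278]
contact_force: [-0.6, -0.7, 2.1]
opening: 0.237
```

```bash
python3 -c "
from h import *
go(628,-264,140,-94)"
```

```text
t 25.3 pos [466.  190.8  23.1] yaw -73.2 F [-0.6 -0.7  2.1] open 0.237
shift [0.4821, -0.0238, -0.1174] len 497.0 rot [0.002, 0.001, 0.362]
```

Opening 0.237 × 85 ≈ 20 mm, consistent with the 22 mm nut. Lifting.

send_rows(plan=[[[0,0,-0.02],[0,0,0],-1],[[0,0,-0.05],[0,0,0],-1],[[0,0,-0.08],[0,0,0],-1],[[0,0,-0.11],[0,0,0],-1],[[0,0,-0.117],[0,0,0],-1]])

```text
clock: 25.72
eef_pos: [468.2, 191.6, 144.0]
tcp_rot: [-3.138, 0.001, -1.278]
contact_force: [1.2, 0.7, 0.7]
opening: 0.235
```

```bash
python3 -c "
from h import *
go(628,-264,140,-94)
cv2.imwrite('pics/d3.png',viewer.grab_frame('scene')[:,:,::-1])"
```

```text
t 25.72 pos [468.2 191.6 144. ] yaw -73.2 F [1.2 0.7 0.7] open 0.235
shift [0.4823, -0.0217, 0.0034] len 483.0 rot [-0.003, 0.002, 0.362]
```

View pics/d3.png

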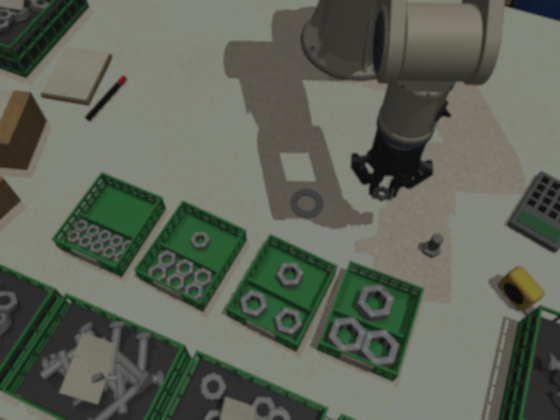

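The M14 is held, at (380,190).

send_rows(plan=[[[0.036,-0.002,0],[0,0,0.07],-1],[[0.074,-0.003,0],[0,0,0.14],-1],[[0.111,-0.005,0],[0,0,0.22],-1],[[0.148,-0.007,0],[0,0,0.3],-1],[[0.185,-0.008,0],[0,0,0.36],-1]])

```text
clock: 26.18
eef_pos: [528.9, 15.1, 142.0]
tcp_rot: [-3.14, 0.003, -1.642]
contact_force: [0.4, -0.3, -0.2]
opening: 0.234
```

```bash
python3 -c "
from h import *
go(628,-264,140,-94)"
```

```text
t 26.18 pos [528.9  15.1 142. ] yaw -94.1 F [ 0.4 -0.3 -0.2] open 0.234
shift [0.2713, -0.1187, 0.0015] len 296.0 rot [-0.002, 0.003, -0.002]
```

send_rows(plan=[[[0.034,-0.015,0],[0,0,0],-1],[[0.068,-0.03,0],[0,0,0],-1],[[0.102,-0.045,0],[0,0,0],-1],[[0.136,-0.06,0],[0,0,0],-1],[[0.17,-0.075,0],[0,0,0],-1]])

```text
clock: 26.6
eef_pos: [591.1, -161.6, 139.8]
tcp_rot: [3.141, 0.003, -1.642]
contact_force: [1.1, -0.1, 0.6]
opening: 0.231
```

```bash
python3 -c "
from h import *
go(628,-264,110,-94)"
```

```text
t 26.6 pos [ 591.1 -161.6  139.8] yaw -94.1 F [ 1.1 -0.1  0.6] open 0.231
shift [0.0996, -0.0441, 0.0295] len 113.0 rot [0.0, 0.003, -0.002]
```

send_rows(plan=[[[0.032,-0.015,0.005],[0,0,0],-1],[[0.064,-0.029,0.012],[0,0,0],-1],[[0.09,-0.04,0.02],[0,0,0],-1],[[0.1,-0.044,0.029],[0,0,0],-1],[[0.1,-0.044,0.029],[0,0,0],-1]])

```text
clock: 27.02
eef_pos: [626.6, -266.2, 106.7]
tcp_rot: [3.138, 0.004, -1.645]
contact_force: [-0.1, 0.6, -0.0]
opening: 0.235
```

send_rows(plan=[[[0,0,0],[0,0,0],-1],[[0,0,0],[0,0,0],-1],[[0,0,0],[0,0,0],-1],[[0,0,0],[0,0,0],-1],[[0,0,0],[0,0,0],-1]])

```text
clock: 27.43
eef_pos: [626.9, -265.3, 107.3]
tcp_rot: [3.138, 0.004, -1.644]
contact_force: [-0.4, -0.5, 0.2]
opening: 0.234
```

```bash
python3 -c "
from h import *
go(628,-264,33,-94)
cv2.imwrite('pics/d4.png',cv2.resize(viewer.grab_frame('scene')[130:280,30:220,::-1],None,fx=4,fy=4))"
```

```text
t 27.43 pos [ 626.9 -265.3  107.3] yaw -94.2 F [-0.4 -0.5  0.2] open 0.234
shift [-0.0011, -0.0013, 0.0743] len 74.0 rot [0.003, 0.004, -0.003]
```

View pics/d4.png

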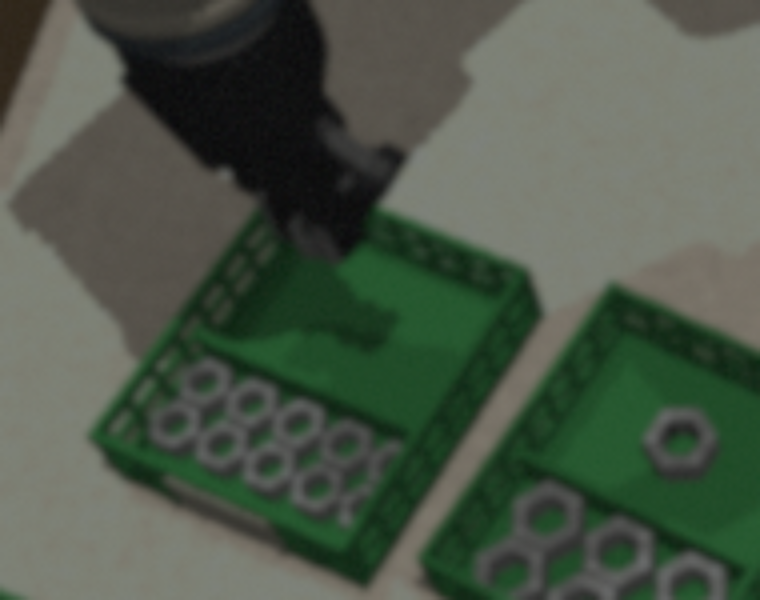

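```bash
python3 -c "
from h import *
for P in ([626.9,-265.3,86],[627,-264,10],[627,-264,4]): print(((proj('scene',P)[0]-[30,130])*4))"
```

```text
[321.32296622 232.2978155 ]
[364.71357102 316.46172047]
[367.73064536 322.56708365]
```

The landing point projects to the middle of the floor, about (366,320) in this crop. Lowering.

send_rows(plan=[[[-0.001,-0.001,0.025],[0.003,0.004,0],-1],[[-0.001,-0.001,0.048],[0.003,0.004,0],-1],[[-0.001,-0.001,0.066],[0.003,0.004,0],-1],[[-0.001,-0.001,0.074],[0.003,0.004,0],-1],[[-0.001,-0.001,0.074],[0.003,0.004,0],-1]])

```text
clock: 27.9
eef_pos: [626.6, -263.5, 31.6]
tcp_rot: [3.139, 0.001, -1.644]
contact_force: [-0.6, 0.3, 0.2]
opening: 0.236
```

send_rows(plan=[[[0,0,0],[0,0,0],-1],[[0,0,0],[0,0,0],-1],[[0,0,0],[0,0,0],-1],[[0,0,0],[0,0,0],-1],[[0,0,0],[0,0,0],-1]])

```text
clock: 28.32
eef_pos: [627.1, -263.7, 32.6]
tcp_rot: [3.14, 0.0, -1.644]
contact_force: [-1.4, -0.7, 0.5]
opening: 0.233
```

```bash
python3 -c "
from h import *
go(628,-264,27.3,-94)"
```

```text
t 28.32 pos [ 627.1 -263.7   32.6] yaw -94.2 F [-1.4 -0.7  0.5] open 0.233
shift [0.0003, -0.0009, 0.0053] len 5.0 rot [0.002, 0.0, -0.003]
```

send_rows(plan=[[[0,-0.001,0.002],[0,0,0],-1],[[0,-0.001,0.004],[0,0,0],-1],[[0,-0.001,0.0053],[0,0,0],-1],[[0,-0.001,0.0053],[0,0,0],-1],[[0,-0.001,0.0053],[0,0,0],-1]])

```text
clock: 28.73
eef_pos: [628.1, -263.8, 27.1]
tcp_rot: [3.14, 0.0, -1.644]
contact_force: [1.0, -0.6, -0.7]
opening: 0.235
```

send_rows(plan=[[[0,0,0],[0,0,0],0.1],[[0,0,0],[0,0,0],0.1],[[0,0,0],[0,0,0],0.1],[[0,0,0],[0,0,0],0.1],[[0,0,-0.01],[0,0,0],0.1]])

```text
clock: 29.15
eef_pos: [626.8, -263.2, 35.6]
tcp_rot: [3.137, 0.001, -1.644]
contact_force: [-0.5, 1.6, -0.1]
opening: 0.549
```

send_rows(plan=[[[0,0,-0.03],[0,0,0],0.1],[[0,0,-0.06],[0,0,0],0.1],[[0,0,-0.09],[0,0,0],0.1],[[0,0.01,-0.13],[0,0,0],0.1],[[0,0.02,-0.17],[0,0,0],0.1]])

```text
clock: 29.57
eef_pos: [607.1, -261.8, 207.5]
tcp_rot: [3.136, 0.002, -1.643]
contact_force: [0.4, 0.3, 0.4]
opening: 0.55
```

send_rows(plan=[[[0,0.03,0],[0,0,0],0.1],[[0,0.06,0],[0,0,0],0.1],[[0,0.09,0],[0,0,0],0.1],[[0,0.12,0],[0,0,0],0.1],[[0,0.13,0],[0,0,0],0.1]])

```text
clock: 29.98
eef_pos: [473.6, -251.5, 208.7]
tcp_rot: [3.134, 0.002, -1.644]
contact_force: [0.6, -0.9, 0.3]
opening: 0.553
```

send_rows(plan=[[[0,0,0],[0,0,0],0.1],[[0,0,0],[0,0,0],0.1],[[0,0,0],[0,0,0],0.1],[[0,0,0],[0,0,0],0.1],[[0,0,0],[0,0,0],0.1]])

```text
clock: 30.4
eef_pos: [474.7, -251.7, 208.7]
tcp_rot: [3.135, 0.002, -1.643]
contact_force: [-0.1, 0.7, -0.4]
opening: 0.551
```

Run:
```python
from h import *
print(status.sense()['clock'])
for c in('scene','top'): cv2.imwrite(f'pics/e_{c}.png',viewer.grab_frame(c)[:,:,::-1])
im=cv2.imread('pics/e_scene.png')[160:380,40:440]; cv2.imwrite('pics/e_z.png',cv2.resize(im,None,fx=2,fy=2,interpolation=cv2.INTER_CUBIC))
for l in H:
    for d in viewer.cut_out(l,'scene')[:2]:
        e=d['extent']; print(l,round(d['p'],2),back('scene',(e[0]+e[2]/2-.5,e[1]+e[3]/2-.5),4+H[l]/2).round(1))
for l,z in(("washer_center",2.5),("bolt_center",26)):
    for d in viewer.cut_out(l,'scene')[:1]:
        e=d['extent'];print(l,round(d['p'],2),np.round(e,1),back('scene',(e[0]+e[2]/2-.5,e[1]+e[3]/2-.5),z).round(1))
```

```text
30.4
m36_nut 0.8 [619.8 246.4  19. ]
m27_nut 0.65 [631.1  91.4  15. ]
m20_nut 0.53 [624.5 -90.5  12. ]
m14_nut 0.6 [629.   87.1  10.2]
m14_nut 0.46 [ 626.3 -266.6   10.3]
washer_center 0.75 [288.2 189.1  35.6  26.9] [467.2  57.6   2.5]
bolt_center 0.64 [424.4 235.5  20.6  23.1] [475.8 314.2  26. ]
```

View pics/e_z.png

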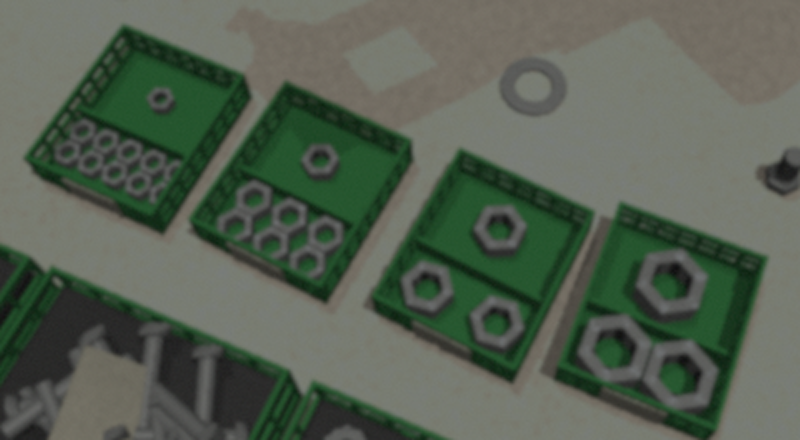

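View pics/e_top.png

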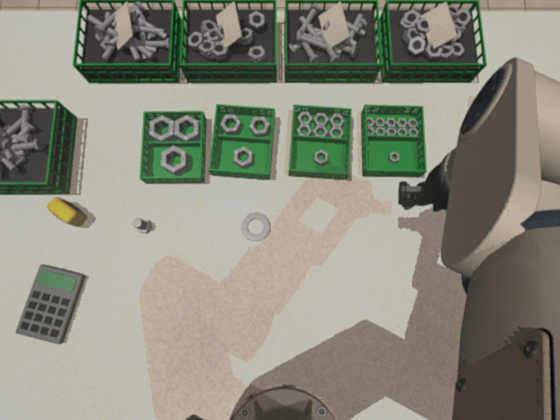

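The close-up scene crop and the top view both show all four nuts flat in their own front compartments. The bolt is still standing and the washer hasn't moved. Handing in.

```bash
python3 -c "
from rig import job; print(job.sign_off())"
```

```text
the job is handed in; nothing more can be done
None
```

All four nuts are now lying flat in the empty front compartments of their own baskets. I picked and placed them one at a time, M36, M27, M20 then M14, and handed in at about 30.5 s of the 102 s allowed.

- **Nuts:** the last pictures from both cameras show one nut flat in each front compartment, within about 4 mm of where I aimed. The arm was clear of everything, at z ≈ 209 mm.
- **Forces:** readings at the end of each move never rose above about 10 N.
- **Bolt and washer:** the bolt is still standing. The before and after readings for both agree to about 2 mm, which is within the detector's scatter.

**Checks that disagreed:**
- The two cameras differ by about 2–4 mm in x.
- The final detector also gave the M14 label to the M27 nut (p 0.60). It found the real M14 in its basket second (p 0.46), and the pictures confirm that one.
- When I lowered the M14 there was no clear contact force at the floor. I released it at the height I had worked out, and the pictures show it flat.

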